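# Set the last leg of an upturned bread riser and squeeze its cam lever shut

### The arm

A 6-joint arm with a two-finger parallel gripper is mounted at the origin on the work surface. World frame = base frame: x ahead of the robot, y to its left, z up, the work surface at z = 0. Lengths are in m, angles in rad, forces in N, time in s.
With the tool pointing down it reaches from about 0.35 to 0.775 m from the base axis. Payload 5.5 kg.
Tool frame: the origin (TCP) lies midway between the tips of the shut fingers; the grasp point (between the pads) lies 19 mm behind it (env.tcp_to_grasp is the distance from the TCP to the grasp point, in m); z points along the fingers, y is the direction in which the jaws open and shut (so a half turn about z gives the same grasp; the last joint's range is limited). The gripper opens to 85 mm and grips with 20 to 120 N. Pads are 22 mm wide; open, the fingers measure 114 mm over their backs; the gripper's body (76 mm by 85 mm) begins 54 mm behind the grasp point. The pads swing forward as they close: fully open they stand 13 mm farther back than shut.
Start: joints at [1.123, 0.313, 0.046, 1.304, 0, 1.431], TCP at [0.174, 0.548, 0.207] pointing down, gripper open.
Joint ranges: [-2.76, 2.76], [-0.86, 1.69], [-1.03, 1.26], [-2.2, 2.34], [-1.47, 1.5], [-3.14, 3.14]. Speed limits (rad/s): [2.57, 2.57, 3.14, 3.14, 3.14, 3.14].

### API

Orientations are given as a unit quaternion [w, x, y, z].
In Python, from workcell import get_state, viewer, hand_in, finder, env gives the robot as it stands.
- The arm moves only by the tool arm_command, never from a script. Its argument "motion" is a list of rows, each an object of numbers: "x", "y", "z": the shift along the tool's x, y, z in mm; "rx", "ry", "rz": the turn, a rotation vector about the tool's x, y, z in degrees; "hand": the closure, from -1 (fully open) to 1 (shut). A call has 1 to 10 rows; each row is the pose to reach, as a shift and turn from the pose commanded when the call began, along the tool's axes at that moment; what a row does not reach only later rows make up. A row lasts 1/8 s, in which the tool goes at most 62.5 mm and 10.7 degrees, less where a joint would pass 70% of its speed; a pose out of reach is approached as far as the arm can. A call with a gripper value outside its range is refused whole. The fingers move at their own pace and stop on an object; "force" is the grip in N (left out, the last holds). Time passes only in rows, so rows that repeat a pose let the fingers close. It gives the time, the measured TCP pose, the force and the opening at its end, in the units of the state.
- get_state(): the state, without advancing time (a new reading comes with each control period).
- viewer.read_camera(name): name is "scene" or "top"; returns a dict with "image" (384x512x3 uint8, red, green, blue), "z_map" (384x512 float32, m along the optical axis (not along the pixel's ray), 0 where there is no reading), "intrinsics" (3x3 intrinsics, pixels), "rvec" (rotation vector, rad) and "tvec" (3), from world to camera coordinates, as OpenCV has them. Camera axes: x right, y down, z forward; pixel columns grow to the right and rows downward; lengths in m; the calibration is good to about 2 mm. A picture is of the moment at which its call begins.
- hand_in(): hands the job in, once; it reports no verdict.
Trained networks look in a picture, given as the dict that the camera call returned (one of the last four; its "shot" number tells which), for a name from the list of things; names that differ only in an ending like _2 or _b are one class to them, and where a whole thing is asked for, a point or a joint stands for the part that bears it (a point fixed in the world has none). Each returns a list of dicts, best first, with "score" (0 to 1); they miss things now and then, are a little off and sometimes report something else, mostly with a low value. They report only what shows in the picture. A call takes as long as a camera call.
- finder.find_in(picture, query): "at" ([column, row] in pixels, amid what is visible of it).
- finder.masks_of(picture, query): "region" (384x512 bool, what is visible of it) and "at" ([column, row] in pixels, amid what is visible of it).
The state is a dict: "clock": time; "joint_pos": joint angles; "qvel": joint speeds; "tau": joint torques, N m; "tcp_pos": TCP position; "orientation": TCP orientation; "wrist_force": force on the tool from outside, world axes, zero at the start; "ft_torque": the same for the moment, N m; "finger_gap": finger opening in m.
Only numpy, scipy, OpenCV 4.12 (cv2) and the standard library are available. Lean on these libraries where they do the work, as an engineer would, in place of code of your own. Each camera call takes 0.05 s, during which the arm holds its last target.

### The job

The bread display riser lies upside down on the bench: three of its legs are out at the third length mark with their cam levers shut and pinned, and the last one still sits right down with its lever sprung open. Pinch that leg and its lever together, lift the leg with the lever still open until its lower rim is at the third mark, level with the others, and while holding it there squeeze the lever fully shut. Finish while still holding leg and shut lever in that pinch (it drops if let go; I will put the safety pin in), and leave everything else on the bench where it is.

Things in the scene. Friction and masses are not known exactly. Their poses are not given: they have to be found in the camera images.
- riser: The upturned riser: a brown wooden board 210 x 300 x 18 mm lying firmly on the bench. Origin under its centre, x across the 210 mm, y along the 300 mm, z up. Its four legs stand up from it near its corners, at x = +-65, y = +-105 mm; any of the four can be the one to set. A screwdriver and a safety pin lie on it between the legs.
- leg_tube: Sliding part of the leg to set, axes parallel to the riser's, origin at the centre of its lower rim. Dark clamp block 30 x 30 mm up to 40 mm, square tube 24.5 mm wide to 62 mm, then a rubber foot 24 mm wide with its top at 70 mm. The +y face carries the cam lever; the -y face, 15 mm from the axis, is flat and free. It only slides up and down on a post fixed to the board; about 220 g.
- leg_grip (a point): Point to grip: 30 mm above the leg's lower rim (40 mm below the top of its foot), 6 mm from the leg's axis along its +x, where the lever is easier to squeeze; axes as the leg's. One finger goes on the -y face of the block, the other on the outside of the lever; finger tips may reach 25 mm below this point.
- mark (a point): The third (topmost) black line engraved on the leg's fixed post, on its axis, 64 mm above the bench, where the leg's lower rim must stand; the other two are 12 and 24 mm lower. Hidden inside the leg until it is lifted. The rim starts 28 mm above the bench. The three legs already set look the same but stand 36 mm higher with shut levers and ringed pins.
- leg_slide (a joint): How far the leg is out, in m: 0 right down (where it starts), 0.036 when its rim is at the third mark, 0.046 at its upper stop. It slides with under 1 N of friction and falls back when let go.
- cam_lever (a joint): Angle of the cam lever, rad: 0 shut, flat along the leg's +y face; 0.7 open against its stop, where it starts. It turns about an upright pin at x = -10, y = +21 mm in the leg's frame, travels with the leg, and is sprung: 27 mm from the pin it takes about 9 N to start it and 12 N to keep it shut, and it swings open when let go. Half open it can be pinched to lift the leg.
- lever_tip (a point): Middle of the lever's end, on its outer face; x along the lever from the pin, y out of its outer face, z up. At the start the end stands 50 mm from the leg's axis along the leg's +y.
- paddle: The lever: a black plate 40 mm long from its pin, 7 mm thick, 32 mm high (4 to 36 mm above the leg's rim). Shut, it points along the leg's +x with its outer face 24.5 mm from the leg's axis, so leg and shut lever together are 39.5 mm thick. Origin on the pin, 20 mm above the leg's rim; axes as lever_tip.
- screwdriver_grip (a point): Bystander: a black-handled screwdriver 150 mm long lying on the board between the legs; point on its handle.
- safety_pin: Bystander: a steel safety pin with a ring head, about 60 mm long, 4 mm thick, lying on the board between the legs; origin at the middle of its shank.
- loaf: Bystander: a brown tin loaf 240 x 111 x 100 mm; origin under its centre.
- cake_box: Bystander: a closed cardboard bakery box 160 x 200 x 85 mm; origin under its centre.
- tape_roll: Bystander: a roll of brown tape lying flat, 100 mm across, 24 mm high; origin under its centre.
- sanitizer: Bystander: a white bottle 64 mm across, 170 mm high; origin under its centre.

How it is judged:
By the outcome, as a careful person would: the job done as asked, in the order asked, and still so for the second after the job is handed in, while the arm keeps its last pose, push and grip.
It also fails if it takes over 67 s, if anything falls off the work surface, if the arm or the gripper's body presses on something with over 40 N, if the wrist force passes 120 N, or if a joint passes its speed limit or range.

## Working session

There is one attempt and no reset: what is moved stays moved. The work goes in short steps, Python scripts to look and compute and a tool call to move; the robot and the scene stay as the last step left them, time stands still between calls to the robot, and variables do not carry over. Pictures are saved under pics/ and viewed, and the job is handed in when it is done.

Besides the shell and the picture viewer there is one more tool, called after "Request:" by a JSON object that holds its "fn" and its "kwargs", one argument or row to a line. arm_command: Moves the arm, as the interface text tells. Its arguments: {"type":"object","properties":{"motion":{"type":"array","items":{"type":"object","properties":{"x":{"type":"number"},"y":{"type":"number"},"z":{"type":"number"},"rx":{"type":"number"},"ry":{"type":"number"},"rz":{"type":"number"},"hand":{"type":"number"}}}},"force":{"type":"number"}},"required":["motion"]}

```bash
ls; mkdir -p pics
cat > h.py <<'E'
import numpy as np, cv2
from workcell import get_state, viewer, hand_in, finder, env
def snap(n,f):
    p=viewer.read_camera(n); cv2.imwrite('pics/'+f,cv2.cvtColor(p['image'],cv2.COLOR_RGB2BGR)); return p
def cloud(p):
    K=np.array(p['intrinsics']);z=p['z_map'];v,u=np.indices(z.shape)
    c=np.stack([(u-K[0,2])/K[0,0]*z,(v-K[1,2])/K[1,1]*z,z],-1)
    R=cv2.Rodrigues(np.array(p['rvec'],float))[0]
    w=(c-np.array(p['tvec']).ravel())@R; w[z==0]=np.nan
    return w
E
python3 - <<'E'
from h import *
s=get_state()
for k in s: print(k,s[k])
for n in('scene','top'):
    p=snap(n,n+'0.png');w=cloud(p)
    np.savez(''+n+'0.npz',w=w,im=p['image'])
    for q in('riser','leg_tube','lever_tip','paddle','leg_grip','safety_pin','screwdriver_grip','loaf','cake_box','tape_roll','sanitizer'):
        for r in finder.find_in(p,q)[:4]:
            a=np.round(r['at']).astype(int); print(n,q,round(r['score'],2),a,np.round(w[a[1],a[0]],3))
E
```

```text
pics
clock 0.0
joint_pos [ 1.12338266e+00  3.14024085e-01  4.49416364e-02  1.30358957e+00
 -3.07194045e-06  1.43118183e+00]
qvel [ 0.00065236  0.00101196 -0.00116361 -0.0001728  -0.00085924 -0.00219266]
tau [-5.01126215e-04 -4.80626643e+01  2.98532957e+01  1.93104520e-02
 -1.16672736e-04  4.18715132e-06]
tcp_pos [0.17397204 0.54745152 0.20598017]
orientation [-2.69864985e-04  1.53292715e-01  9.88180380e-01 -8.98180721e-04]
wrist_force [-0.17445765 -0.89687658  0.08083935]
ft_torque [0.01777501 0.03156048 0.04246709]
finger_gap 0.08530378329462011
scene riser 0.78 [274 242] [0.56  0.073 0.013]
scene leg_tube 0.8 [266 189] [ 0.479 -0.027  0.057]
scene paddle 0.45 [264 183] [ 0.485 -0.03   0.084]
scene paddle 0.41 [271 194] [ 0.485 -0.005  0.062]
scene leg_grip 0.55 [262 184] [ 0.486 -0.036  0.076]
scene safety_pin 0.59 [290 229] [0.509 0.08  0.02 ]
scene screwdriver_grip 0.6 [256 227] [0.569 0.023 0.036]
scene loaf 0.94 [388 334] [0.605 0.388 0.101]
scene cake_box 0.85 [152 129] [ 0.554 -0.386  0.082]
scene tape_roll 0.74 [399 247] [ 0.354  0.3   -0.002]
scene sanitizer 0.9 [230 115] [ 0.369 -0.266  0.089]
top riser 0.73 [234 182] [0.537 0.059 0.019]
top leg_tube 0.53 [267 201] [ 0.475 -0.033  0.093]
top leg_tube 0.48 [251 174] [0.557 0.011 0.04 ]
top lever_tip 0.53 [258 198] [ 0.486 -0.01   0.066]
top paddle 0.62 [257 197] [ 0.489 -0.007  0.062]
top leg_grip 0.68 [269 199] [ 0.479 -0.039  0.1  ]
top screwdriver_grip 0.54 [249 172] [0.562 0.016 0.04 ]
top loaf 0.78 [115 167] [0.562 0.368 0.098]
top cake_box 0.91 [406 182] [ 0.528 -0.4    0.085]
top cake_box 0.43 [115 171] [0.551 0.367 0.097]
top tape_roll 0.9 [133 254] [ 0.337  0.337 -0.002]
top sanitizer 0.76 [366 252] [ 0.344 -0.278  0.133]
```

Run:
```python
import cv2
for n,b in(('scene',(190,150,360,300)),('top',(180,110,310,240))):
    i=cv2.imread(f'pics/{n}0.png');x0,y0,x1,y1=b
    c=cv2.resize(i[y0:y1,x0:x1],None,fx=4,fy=4,interpolation=cv2.INTER_CUBIC);cv2.imwrite(f'pics/{n}0c.png',c[:600,:800])
```

```text
(no output)
```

View pics/scene0.png

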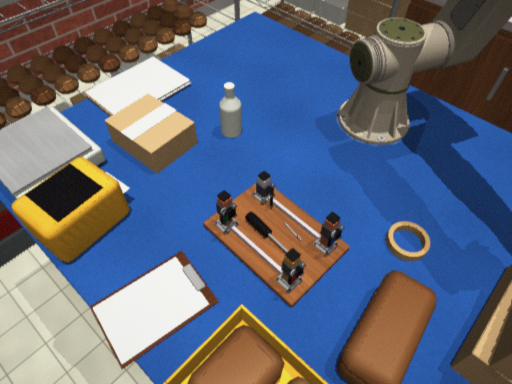

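View pics/scene0c.png

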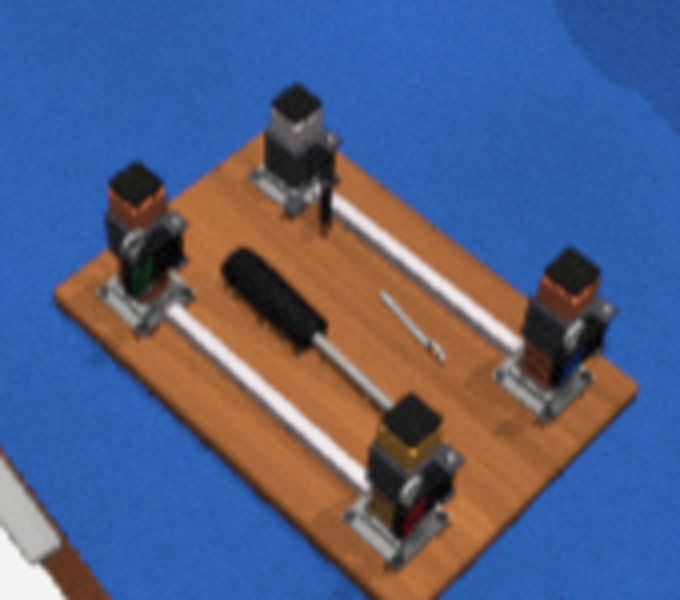

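View pics/top0c.png

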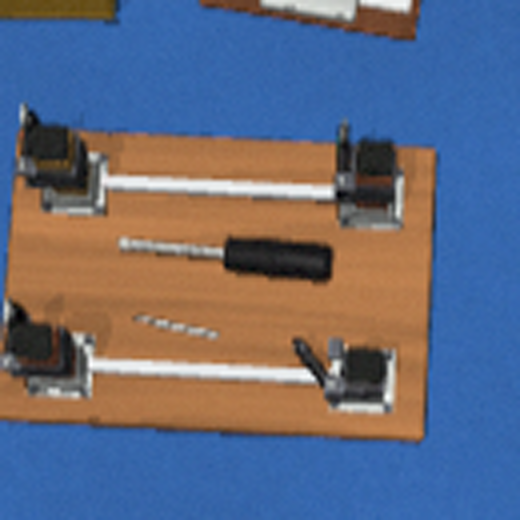

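The scene picture shows four legs. The one to set is at about (264,187) in scene and (268,203) in top. It is lower than the others, with a grey tube and its lever swung out towards +y. The other three are taller, with ringed pins. Next I measure the riser and leg poses.

```bash
cat > fit.py <<'E'
from h import *
def board(w,im):
    hsv=cv2.cvtColor(im,cv2.COLOR_RGB2HSV)
    m=(abs(w[...,2]-.018)<.012)&(hsv[...,0]<25)&(hsv[...,1]>70)&(abs(w[...,0]-.54)<.2)&(abs(w[...,1]-.06)<.22)
    m=cv2.morphologyEx(m.astype(np.uint8),cv2.MORPH_OPEN,np.ones((3,3)))
    n,l,s,_=cv2.connectedComponentsWithStats(m); k=1+np.argmax(s[1:,4]); pts=w[l==k]
    r=cv2.minAreaRect((pts[:,:2]*1000).astype(np.float32)); return r,np.median(pts[:,2])
E
python3 - <<'E'
from fit import *
for n in('scene','top'):
    d=np.load(n+'0.npz');w=d['w'];im=d['im']
    print(n,board(w,im))
    # foot top: highest points near leg
    for c,z in(((.477,-.04),.098),((.477,.17),.134),((.607,-.04),.134),((.607,.17),.134)):
        m=(np.hypot(w[...,0]-c[0],w[...,1]-c[1])<.035)&(w[...,2]>z-.004)&(w[...,2]<z+.008)
        q=w[m]
        if len(q): print(len(q),np.round(q.mean(0),4),np.round(q.min(0),4),np.round(q.max(0),4))
    bl=w[(im[...,2]>150)&(im[...,0]<80)]; print('bench z',np.nanmedian(bl[:,2]))
    p=viewer.read_camera(n)
    for q in('leg_tube','paddle'):
        for r in finder.masks_of(p,q)[:1]:
            x=w[r['region']&(w[...,0]>.43)&(w[...,0]<.54)&(w[...,1]<.03)]
            print(q,len(x),np.round(np.nanmin(x,0),4),np.round(np.nanmax(x,0),4))
E
```

```text
scene (((544.6602172851562, 61.457923889160156), (298.4073791503906, 209.39544677734375), 87.64527893066406), np.float64(0.016238215328898818))
61 [ 0.4752 -0.0405  0.0962] [ 0.4629 -0.0525  0.094 ] [ 0.4874 -0.0282  0.0995]
99 [0.485  0.1691 0.1322] [0.4717 0.1568 0.13  ] [0.4962 0.1805 0.136 ]
79 [ 0.6044 -0.0463  0.1323] [ 0.5936 -0.0582  0.13  ] [ 0.6154 -0.0345  0.1347]
112 [0.6135 0.1633 0.1321] [0.6013 0.1519 0.1301] [0.6252 0.1741 0.1347]
bench z -0.0018511378229748416
leg_tube 394 [ 0.4588 -0.0551  0.0246] [0.5025 0.0076 0.0995]
paddle 69 [ 0.4588 -0.0273  0.0141] [0.4984 0.0076 0.0655]
top (((543.1404418945312, 58.97608947753906), (298.0651550292969, 207.10459899902344), 87.64534759521484), np.float64(0.016521746803959708))
69 [ 0.475  -0.0433  0.0968] [ 0.4635 -0.0543  0.0941] [ 0.4875 -0.0309  0.1021]
74 [0.4844 0.1665 0.1327] [0.4729 0.1556 0.1301] [0.4963 0.1768 0.1361]
72 [ 0.6042 -0.0479  0.133 ] [ 0.5925 -0.0583  0.1301] [ 0.6151 -0.0377  0.1385]
69 [0.6136 0.1603 0.1329] [0.6024 0.1499 0.13  ] [0.6244 0.1711 0.1372]
bench z -0.0014828674563966975
leg_tube 238 [ 0.4602 -0.0588  0.0138] [0.5026 0.004  0.1021]
```

```bash
cat >> h.py <<'E'
from scipy.spatial.transform import Rotation as Ro
YAW=np.deg2rad(-2.5); LEG=np.array([.4752,-.0418])
def legxy(x,y):
    c,s=np.cos(YAW),np.sin(YAW); return LEG+np.array([c*x-s*y,s*x+c*y])/1000
def delta(x,y,z):
    "tool-frame shift mm and rotvec deg to leg-frame (x,y) mm, TCP world z m"
    s=get_state();q=s['orientation'];R=Ro.from_quat([q[1],q[2],q[3],q[0]])
    t=np.r_[legxy(x,y),z]; d=R.inv().apply(t-s['tcp_pos'])*1000
    yy=np.array([-np.sin(YAW),np.cos(YAW),0]);zz=np.array([0,0,-1.]);T=Ro.from_matrix(np.stack([np.cross(yy,zz),yy,zz],1))
    print('shift',np.round(d,1),'turn',np.round((R.inv()*T).as_rotvec(degrees=True),2),'target',np.round(t,4)); 
def st():
    s=get_state(); print('t',s['clock'],'tcp',np.round(s['tcp_pos'],4),'F',np.round(s['wrist_force'],2),'M',np.round(s['ft_torque'],2),'gap',round(s['finger_gap'],4),'q',np.round(s['joint_pos'],3))
E
python3 - <<'E'
from h import *
delta(6,17,.2)
d=np.load('top0.npz')['w']
for y in(0.02,.03,.04,.05):
    m=(abs(d[...,1]-y)<.003)&(abs(d[...,0]-.478)<.03); a=d[m]; print(y,np.round(a[a[:,2]>.022][:,[0,2]],3).tolist()[:8])
E
```

```text
shift [-466.9 -452.9    6.9] turn [ 1.000e-02  0.000e+00 -1.514e+01] target [ 0.4819 -0.0251  0.2   ]
0.02 [[0.484, 0.022], [0.48, 0.028], [0.479, 0.034], [0.478, 0.024], [0.477, 0.029], [0.474, 0.03], [0.474, 0.032]]
0.03 [[0.483, 0.027], [0.482, 0.032], [0.48, 0.028], [0.48, 0.03], [0.477, 0.033], [0.477, 0.028], [0.475, 0.022], [0.475, 0.025]]
0.04 [[0.506, 0.022], [0.483, 0.026], [0.483, 0.029], [0.48, 0.029], [0.48, 0.028], [0.477, 0.03], [0.477, 0.026], [0.475, 0.022]]
0.05 [[0.482, 0.032], [0.483, 0.028], [0.48, 0.03], [0.48, 0.028], [0.477, 0.028], [0.477, 0.029]]
```

Request:
{"fn": "arm_command", "kwargs": {
  "motion": [
    {"x": -47,"y": -45,"rz": -2,"hand": -1},
    {"x": -94,"y": -90,"rz": -4,"hand": -1},
    {"x": -140,"y": -136,"rz": -6,"hand": -1},
    {"x": -187,"y": -181,"rz": -8,"hand": -1},
    {"x": -234,"y": -226,"rz": -10,"hand": -1},
    {"x": -280,"y": -272,"rz": -12,"hand": -1},
    {"x": -327,"y": -317,"rz": -14,"hand": -1},
    {"x": -374,"y": -362,"rz": -15,"hand": -1},
    {"x": -420,"y": -408,"rz": -15,"hand": -1},
    {"x": -467,"y": -453,"rz": -15,"hand": -1}
  ],
  "force": 20
}}

```text
invalid input at $.motion[0]: expected keys x, y, z, rx, ry, rz, hand
```

Request:
{"fn": "arm_command", "kwargs": {
  "motion": [
    {"hand": -1},
    {"hand": -1},
    {"hand": -1}
  ]
}}

```text
invalid input at $.motion[0]: expected keys x, y, z, rx, ry, rz, hand
```

```bash
python3 -c "
from h import *
st();delta(6,17,.2)"
```

```text
t 1.5 tcp [0.1742 0.548  0.2069] F [ 0.25 -0.29  0.54] M [ 0.02 -0.08  0.02] gap 0.0855 q [1.123 0.313 0.046 1.304 0.    1.431]
shift [-466.9 -452.9    6.9] turn [ 1.000e-02  0.000e+00 -1.514e+01] target [ 0.4819 -0.0251  0.2   ]
```

Request:
{"fn": "arm_command", "kwargs": {
  "motion": [
    {"x": -47,"y": -45,"z": 0,"rx": 0,"ry": 0,"rz": -2,"hand": -1},
    {"x": -94,"y": -90,"z": 0,"rx": 0,"ry": 0,"rz": -4,"hand": -1},
    {"x": -140,"y": -136,"z": 0,"rx": 0,"ry": 0,"rz": -6,"hand": -1},
    {"x": -187,"y": -181,"z": 0,"rx": 0,"ry": 0,"rz": -8,"hand": -1},
    {"x": -234,"y": -226,"z": 0,"rx": 0,"ry": 0,"rz": -10,"hand": -1},
    {"x": -280,"y": -272,"z": 0,"rx": 0,"ry": 0,"rz": -12,"hand": -1},
    {"x": -327,"y": -317,"z": 0,"rx": 0,"ry": 0,"rz": -14,"hand": -1},
    {"x": -374,"y": -362,"z": 0,"rx": 0,"ry": 0,"rz": -15,"hand": -1},
    {"x": -420,"y": -408,"z": 0,"rx": 0,"ry": 0,"rz": -15,"hand": -1},
    {"x": -467,"y": -453,"z": 0,"rx": 0,"ry": 0,"rz": -15,"hand": -1}
  ],
  "force": 20
}}

```text
clock: 2.75
tcp_pos: [0.4706, -0.0047, 0.2072]
orientation: [0.001, 0.023, 1.0, 0.0]
wrist_force: [1.0, 0.7, -0.9]
finger_gap: 0.0848
```

```bash
python3 -c "
from h import *
st();delta(6,17,.2)"
```

```text
t 2.75 tcp [ 0.4706 -0.0047  0.2072] F [ 0.97  0.72 -0.94] M [ 0.04 -0.05  0.01] gap 0.0848 q [-0.181  0.11  -0.21   1.249  0.    -0.135]
shift [-12.2 -19.8   7.3] turn [ 0.01  0.06 -0.16] target [ 0.4819 -0.0251  0.2   ]
```

Request:
{"fn": "arm_command", "kwargs": {
  "motion": [
    {"x": 0,"y": 0,"z": 0,"rx": 0,"ry": 0,"rz": 0,"hand": -1},
    {"x": 0,"y": 0,"z": 30,"rx": 0,"ry": 0,"rz": 0,"hand": -1},
    {"x": 0,"y": 0,"z": 60,"rx": 0,"ry": 0,"rz": 0,"hand": -1},
    {"x": 0,"y": 0,"z": 60,"rx": 0,"ry": 0,"rz": 0,"hand": -1},
    {"x": 0,"y": 0,"z": 60,"rx": 0,"ry": 0,"rz": 0,"hand": -1}
  ]
}}

```text
clock: 3.38
tcp_pos: [0.4701, -0.0021, 0.1479]
orientation: [0.0, 0.023, 1.0, 0.0]
wrist_force: [0.4, 0.2, 0.7]
finger_gap: 0.0853
```

```bash
python3 -c "
from h import *
st();delta(6,17,.043)
for n in('scene','top'):
  p=snap(n,n+'1.png')
  c=p['image'][150:300,190:340] if n=='scene' else p['image'][130:260,200:330]
  cv2.imwrite('pics/'+n+'1c.png',cv2.resize(c[...,::-1],None,fx=4,fy=4,interpolation=cv2.INTER_CUBIC))
"
```

```text
t 3.375 tcp [ 0.4701 -0.0021  0.1479] F [0.41 0.24 0.7 ] M [ 0.02 -0.03 -0.07] gap 0.0853 q [-0.176  0.139 -0.325  1.106  0.    -0.131]
shift [-12.7 -22.5 104.9] turn [ 0.    0.06 -0.08] target [ 0.4819 -0.0251  0.043 ]
```

View pics/scene1c.png

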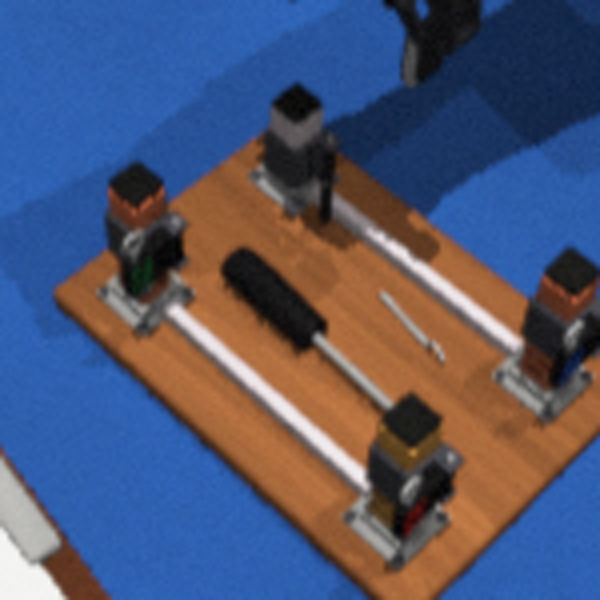

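The scene picture shows the fingers above the bench at about (294,165). The leg, its open lever and the bystanders are untouched. Next I move over the leg.

Request:
{"fn": "arm_command", "kwargs": {
  "motion": [
    {"x": -6,"y": -11,"z": 0,"rx": 0,"ry": 0,"rz": 0,"hand": -1},
    {"x": -12.7,"y": -22.5,"z": 0,"rx": 0,"ry": 0,"rz": 0,"hand": -1},
    {"x": -12.7,"y": -22.5,"z": 0,"rx": 0,"ry": 0,"rz": 0,"hand": -1},
    {"x": -12.7,"y": -22.5,"z": 0,"rx": 0,"ry": 0,"rz": 0,"hand": -1}
  ]
}}

```text
clock: 3.98
tcp_pos: [0.4814, -0.026, 0.1468]
orientation: [-0.0, 0.023, 1.0, 0.0]
wrist_force: [0.2, -0.9, -0.5]
finger_gap: 0.0856
```

```bash
python3 -c "
from h import *
st();delta(6,17,.043)
for n in('scene','top'):
  p=snap(n,n+'2.png')
  c=p['image'][120:270,190:340] if n=='scene' else p['image'][130:260,200:330]
  cv2.imwrite('pics/'+n+'2c.png',cv2.resize(c[...,::-1],None,fx=4,fy=4,interpolation=cv2.INTER_CUBIC))
"
```

```text
t 3.975 tcp [ 0.4814 -0.026   0.1468] F [ 0.16 -0.91 -0.48] M [0.03 0.02 0.05] gap 0.0856 q [-0.221  0.163 -0.299  1.109  0.    -0.174]
shift [ -0.5   0.9 103.8] turn [ 0.02 -0.03 -0.18] target [ 0.4819 -0.0251  0.043 ]
```

View pics/scene2c.png

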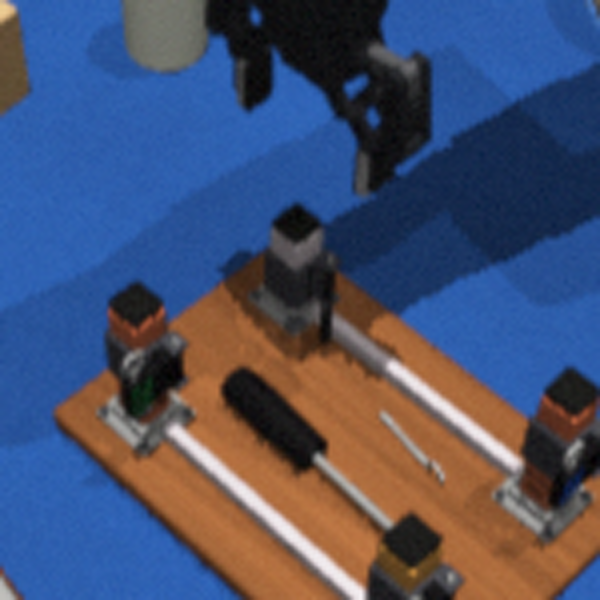

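View pics/top2c.png

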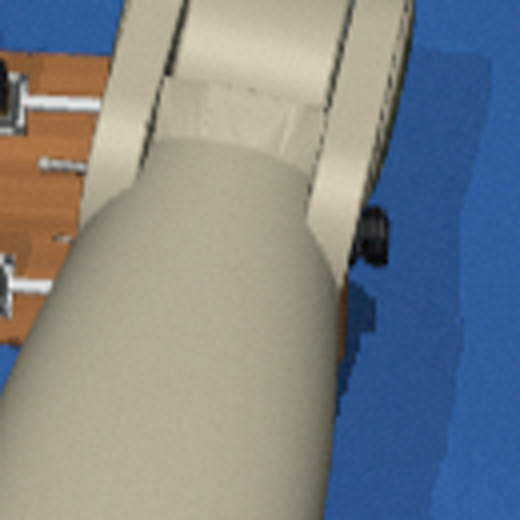

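In the scene picture the fingers are at about (253,143) and (283,165), straddling the leg at (264,180). The arm covers the top view. I descend now.

Request:
{"fn": "arm_command", "kwargs": {
  "motion": [
    {"x": -0.5,"y": 0.9,"z": 20,"rx": 0,"ry": 0,"rz": 0,"hand": -1},
    {"x": -0.5,"y": 0.9,"z": 40,"rx": 0,"ry": 0,"rz": 0,"hand": -1},
    {"x": -0.5,"y": 0.9,"z": 60,"rx": 0,"ry": 0,"rz": 0,"hand": -1},
    {"x": -0.5,"y": 0.9,"z": 80,"rx": 0,"ry": 0,"rz": 0,"hand": -1},
    {"x": -0.5,"y": 0.9,"z": 95,"rx": 0,"ry": 0,"rz": 0,"hand": -1},
    {"x": -0.5,"y": 0.9,"z": 103,"rx": 0,"ry": 0,"rz": 0,"hand": -1},
    {"x": -0.5,"y": 0.9,"z": 104,"rx": 0,"ry": 0,"rz": 0,"hand": -1},
    {"x": -0.5,"y": 0.9,"z": 104,"rx": 0,"ry": 0,"rz": 0,"hand": -1}
  ]
}}

```text
clock: 5.08
tcp_pos: [0.4825, -0.0249, 0.0434]
orientation: [0.0, 0.023, 1.0, -0.0]
wrist_force: [-0.2, 0.0, 0.3]
finger_gap: 0.0854
```

```bash
python3 -c "
from h import *
st();delta(6,17,.043)
for n in('scene',):
  p=snap(n,n+'3.png')
  c=p['image'][120:240,190:340] 
  cv2.imwrite('pics/'+n+'3c.png',cv2.resize(c[...,::-1],None,fx=5,fy=5,interpolation=cv2.INTER_CUBIC))
"
```

```text
t 5.075 tcp [ 0.4825 -0.0249  0.0434] F [-0.24  0.05  0.28] M [ 0.02 -0.01 -0.05] gap 0.0854 q [-0.218  0.254 -0.461  0.855  0.    -0.172]
shift [ 0.6 -0.2  0.4] turn [-0.    0.05 -0.13] target [ 0.4819 -0.0251  0.043 ]
```

View pics/scene3c.png

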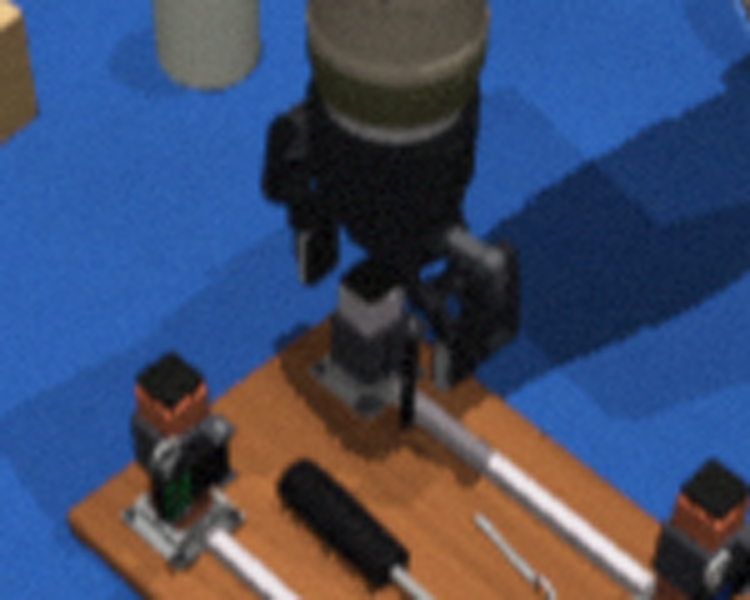

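Both fingers straddle the leg and lever, with the leg between (253,170) and (280,195). I close part way to learn the gripper mapping.

Request:
{"fn": "arm_command", "kwargs": {
  "motion": [
    {"x": 0.5,"y": -1,"z": 0,"rx": 0,"ry": 0,"rz": 0,"hand": -0.5},
    {"x": 0.5,"y": -1,"z": 0,"rx": 0,"ry": 0,"rz": 0,"hand": -0.5},
    {"x": 0.5,"y": -1,"z": 0,"rx": 0,"ry": 0,"rz": 0,"hand": -0.5},
    {"x": 0.5,"y": -1,"z": 0,"rx": 0,"ry": 0,"rz": 0,"hand": -0.5}
  ],
  "force": 20
}}

```text
clock: 5.62
tcp_pos: [0.4815, -0.0258, 0.0429]
orientation: [0.0, 0.023, 1.0, 0.0]
wrist_force: [-0.2, -0.8, 0.2]
finger_gap: 0.0642
```

```bash
python3 -c "
from h import *
st();delta(6,15.8,.043)"
```

```text
t 5.625 tcp [ 0.4815 -0.0258  0.0429] F [-0.22 -0.76  0.17] M [-0.05 -0.01  0.  ] gap 0.0642 q [-0.22   0.254 -0.463  0.854  0.    -0.174]
shift [-0.4 -0.5 -0.1] turn [ 0.    0.01 -0.14] target [ 0.4819 -0.0263  0.043 ]
```

Request:
{"fn": "arm_command", "kwargs": {
  "motion": [
    {"x": 0,"y": -1,"z": 0,"rx": 0,"ry": 0,"rz": 0,"hand": -0.42},
    {"x": 0,"y": -2.5,"z": 0,"rx": 0,"ry": 0,"rz": 0,"hand": -0.36},
    {"x": 0,"y": -3.8,"z": 0,"rx": 0,"ry": 0,"rz": 0,"hand": -0.29},
    {"x": 0,"y": -5.3,"z": 0,"rx": 0,"ry": 0,"rz": 0,"hand": -0.22},
    {"x": 0,"y": -5.3,"z": 0,"rx": 0,"ry": 0,"rz": 0,"hand": -0.22},
    {"x": 0,"y": -5.3,"z": 0,"rx": 0,"ry": 0,"rz": 0,"hand": -0.22}
  ],
  "force": 20
}}

```text
clock: 6.38
tcp_pos: [0.4813, -0.0311, 0.0429]
orientation: [0.0, 0.023, 1.0, 0.0]
wrist_force: [-0.2, 1.2, 0.3]
finger_gap: 0.0523
```

```bash
cat >> h.py <<'E'
def foot(f):
    p=snap('scene',f+'.png');w=cloud(p)
    c=p['image'][120:240,190:340];cv2.imwrite('pics/'+f+'c.png',cv2.resize(c[...,::-1],None,fx=5,fy=5,interpolation=cv2.INTER_CUBIC))
    for c in((.475,-.0415),(.485,.169),(.604,-.046),(.6135,.163)):
        m=(abs(w[...,0]-c[0])<.011)&(abs(w[...,1]-c[1])<.011)&(w[...,2]>.085)&(w[...,2]<.142)
        q=w[m]; 
        if len(q): print('foot',c,len(q),'z med',round(float(np.median(q[:,2])),4),np.round(np.percentile(q[:,2],[10,90]),4))
E
python3 -c "
from h import *
st();delta(6,11,.043);foot('s4')"
```

```text
t 6.375 tcp [ 0.4813 -0.0311  0.0429] F [-0.18  1.19  0.3 ] M [-0.02 -0.01  0.01] gap 0.0523 q [-0.231  0.254 -0.463  0.854  0.    -0.185]
shift [-0.4  0.  -0.1] turn [ 0.01  0.   -0.14] target [ 0.4817 -0.0311  0.043 ]
foot (0.475, -0.0415) 61 z med 0.0955 [0.0896 0.0977]
foot (0.485, 0.169) 163 z med 0.1301 [0.1072 0.1332]
foot (0.604, -0.046) 123 z med 0.1309 [0.1077 0.1333]
foot (0.6135, 0.163) 140 z med 0.1317 [0.1199 0.1334]
```

View pics/s4c.png

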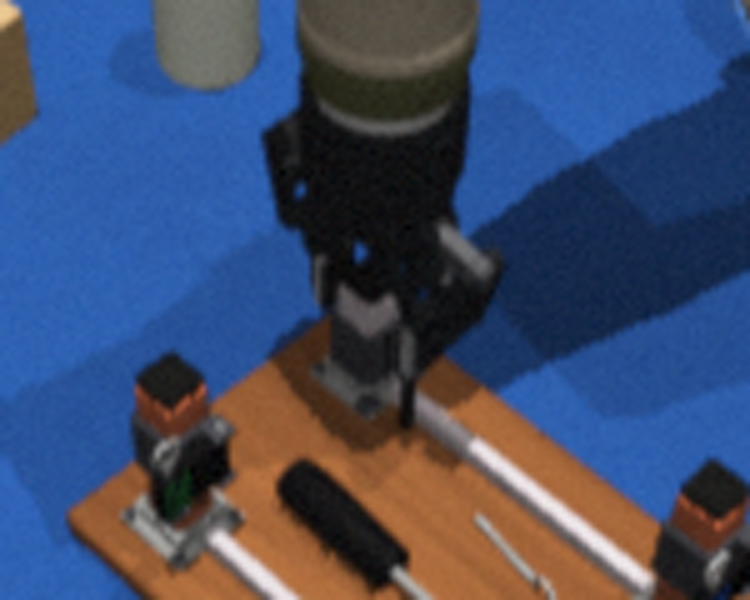

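The lever is part closed between the fingers and the net side force is near zero, so both pads bear. I try a small lift to check it holds.

Request:
{"fn": "arm_command", "kwargs": {
  "motion": [
    {"x": 0,"y": 0,"z": -2,"rx": 0,"ry": 0,"rz": 0,"hand": -0.22},
    {"x": 0,"y": 0,"z": -5,"rx": 0,"ry": 0,"rz": 0,"hand": -0.22},
    {"x": 0,"y": 0,"z": -8,"rx": 0,"ry": 0,"rz": 0,"hand": -0.22},
    {"x": 0,"y": 0,"z": -10,"rx": 0,"ry": 0,"rz": 0,"hand": -0.22},
    {"x": 0,"y": 0,"z": -10,"rx": 0,"ry": 0,"rz": 0,"hand": -0.22}
  ]
}}

```text
clock: 7.05
tcp_pos: [0.4815, -0.0311, 0.0532]
orientation: [0.0, 0.023, 1.0, -0.0]
wrist_force: [0.3, -0.6, -0.5]
finger_gap: 0.0524
```

```bash
python3 -c "
from h import *
st();delta(6,11,.043);foot('s5')"
```

```text
t 7.05 tcp [ 0.4815 -0.0311  0.0532] F [ 0.32 -0.57 -0.51] M [-0.04  0.02 -0.04] gap 0.0524 q [-0.231  0.243 -0.449  0.879  0.    -0.185]
shift [-0.2  0.1 10.2] turn [-0.    0.03 -0.13] target [ 0.4817 -0.0311  0.043 ]
foot (0.475, -0.0415) 69 z med 0.0954 [0.0866 0.0977]
foot (0.485, 0.169) 158 z med 0.1302 [0.1068 0.1333]
foot (0.604, -0.046) 120 z med 0.1308 [0.1123 0.133 ]
foot (0.6135, 0.163) 139 z med 0.1315 [0.1196 0.1336]
```

View pics/s5c.png

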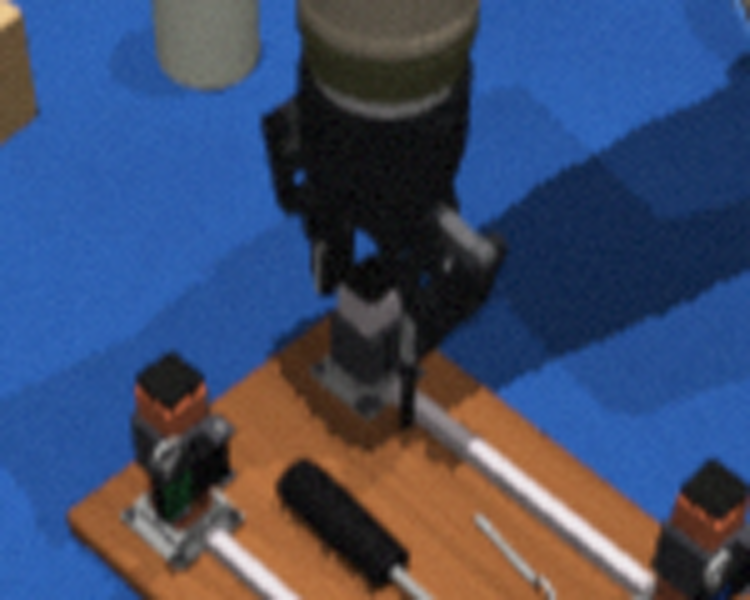

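The leg did not lift: the foot still reads 0.095. I need to know whether the lever turned at all.

Run:
```python
from h import *
p=viewer.read_camera('scene');w=cloud(p);w0=np.load('scene0.npz')['w']
c,s=np.cos(YAW),np.sin(YAW)
for nm,W in(('now',w),('start',w0)):
    d=W[...,:2]-LEG; lx=(c*d[...,0]+s*d[...,1])*1000; ly=(-s*d[...,0]+c*d[...,1])*1000; z=W[...,2]*1000
    print(nm)
    for r in range(183,206,2):
        print(r,' '.join(f'{lx[r,u]:.0f},{ly[r,u]:.0f},{z[r,u]:.0f}' for u in range(260,284,2)))
for q in('lever_tip','paddle'):
    for r in finder.find_in(p,q)[:2]: print(q,r['score'],r['at'])
```

```text
now
183 11,-0,75 12,8,82 9,12,84 1,12,77 -5,13,73 17,39,114 21,49,127 18,52,127 19,59,133 18,65,138 20,72,145 8,68,132
185 10,-0,66 12,9,76 7,11,73 1,12,70 -5,13,65 17,40,108 16,45,112 15,50,115 18,59,125 19,66,132 18,71,136 -73,3,-2
187 12,2,61 10,7,65 9,13,69 4,15,66 -2,16,63 17,40,100 15,45,103 14,50,107 7,50,101 18,65,123 -62,6,2 -68,8,-2
189 14,4,57 14,11,63 11,15,64 5,16,60 -3,15,52 18,41,94 15,45,94 13,49,97 6,50,92 -55,5,-2 -58,10,-1 -63,13,-1
191 14,4,49 14,11,55 10,14,55 4,15,50 -5,15,42 17,40,85 15,45,88 13,50,90 -35,16,16 -40,19,15 -54,14,-2 -57,18,-0
193 15,5,42 13,10,46 11,16,49 3,15,42 -5,15,34 -12,15,28 4,36,62 -26,17,17 -32,19,14 -35,23,15 -37,28,18 -51,24,1
195 13,4,32 15,12,40 12,16,42 3,15,33 -4,16,27 11,36,59 9,41,62 -20,23,20 -26,25,16 -28,29,18 -34,31,15 -38,35,15
197 15,6,27 14,12,32 11,16,33 1,14,22 2,22,30 16,41,60 13,45,62 -17,26,17 -21,30,17 -25,32,15 -28,37,16 -31,41,18
199 15,6,19 12,10,20 13,18,28 5,18,21 1,21,20 19,44,59 18,50,63 -5,36,29 -15,35,19 -20,37,16 -24,41,16 -28,44,15
201 26,17,31 23,21,32 18,23,29 8,21,18 3,24,15 20,46,53 18,50,55 -0,41,29 -
[... 945 characters left out ...]
5 13,4,31 14,12,40 10,15,40 2,14,31 -6,14,25 11,36,60 9,41,63 -19,23,21 -26,24,15 -29,29,17 -33,32,16 -37,36,16
197 13,3,22 13,10,29 12,17,34 3,16,25 1,21,28 17,42,63 13,45,62 -15,27,19 -21,30,17 -24,33,17 -29,36,15 -31,41,18
199 16,7,21 13,11,22 14,19,31 5,18,20 3,23,23 19,44,57 18,50,62 -4,37,30 -17,33,14 -19,38,17 -24,40,15 -28,44,15
201 25,16,29 22,20,30 18,23,29 8,21,18 3,24,16 21,46,54 18,50,55 0,42,30 -4,44,28 -15,42,17 -19,45,16 -23,49,16
203 22,13,14 26,23,28 16,22,17 13,26,18 7,28,15 20,46,45 15,48,41 2,43,24 1,50,30 -4,52,28 -14,50,16 -18,53,16
205 28,19,17 25,23,18 21,26,17 17,29,16 12,32,15 18,45,33 4,39,14 2,44,17 3,52,26 3,58,32 -3,60,28 -13,58,16
lever_tip 0.56 [274.2, 199.5]
```

Run:
```python
from h import *
p=viewer.read_camera('scene');w=cloud(p);st()
c,s=np.cos(YAW),np.sin(YAW)
d=w[...,:2]-LEG; lx=(c*d[...,0]+s*d[...,1])*1000; ly=(-s*d[...,0]+c*d[...,1])*1000; z=w[...,2]*1000
for r in range(160,200,1):
    print(r,' '.join(f'{u}:{lx[r,u]:.0f},{ly[r,u]:.0f},{z[r,u]:.0f}' for u in list(range(250,260,2))+list(range(266,284,2)) if abs(ly[r,u])>16 and z[r,u]>55 and lx[r,u]>-40))
im=p['image'][150:210,235:300]; cv2.imwrite('pics/z6.png',cv2.resize(im[...,::-1],None,fx=9,fy=9,interpolation=cv2.INTER_NEAREST))
```

```text
t 7.3 tcp [ 0.4812 -0.031   0.0528] F [ 0.16 -0.69  1.03] M [-0.02 -0.    0.02] gap 0.0525 q [-0.231  0.243 -0.449  0.879  0.    -0.185]
160 250:13,-33,136 266:33,38,206 268:29,40,204 270:18,36,193 272:18,42,197 274:15,45,198 276:13,49,199 278:7,50,196 280:1,50,191
161 250:12,-34,130 266:20,26,183 268:16,29,182 270:17,35,188 272:17,41,193 274:16,47,197 276:12,49,195 278:4,47,188 280:2,52,190
162 250:14,-32,129 266:21,27,182 268:18,30,182 270:17,36,185 272:18,42,191 274:17,47,194 276:13,49,193 278:6,50,188 280:3,53,188
163 250:14,-32,126 266:23,29,181 268:19,31,180 270:18,37,184 272:18,42,188 274:17,47,191 276:13,50,190 278:8,51,187 280:3,53,185
164 250:14,-32,122 252:18,-21,135 266:24,30,180 268:17,30,175 270:17,35,178 272:17,42,184 274:17,48,189 276:14,51,189 278:11,54,188 280:6,56,186
165 252:18,-21,131 258:2,-16,123 266:25,31,178 268:20,32,174 270:17,36,176 272:18,43,182 274:16,47,184 276:15,52,187 278:10,53,184 280:6,56,183 282:2,59,182
166 250:19,-27,123 252:20,-19,130 266:27,33,178 268:21,33,173 270:18,37,174 272:16,42,176 274:16,47,181 276:15,52,184 278:11,55,183 280:9,59,184 
[... 2166 characters left out ...]
9,131
185 270:17,40,107 272:15,44,109 274:14,49,113 276:19,60,126 278:18,65,131 280:18,71,136
186 270:18,40,105 272:17,46,109 274:13,49,108 276:8,51,106 278:19,66,129 280:17,70,131
187 270:18,41,102 272:16,45,103 274:13,49,105 276:9,52,104 278:19,66,126
188 270:17,40,96 272:16,45,100 274:13,49,101 276:9,52,100 278:-1,50,90
189 270:18,41,94 272:16,45,96 274:14,50,99 276:6,49,91
190 270:17,41,90 272:15,45,92 274:13,50,94 276:8,52,91
191 270:16,40,84 272:14,44,85 274:13,50,91
192 272:14,45,82 274:12,49,84
193 272:6,38,64
194 270:8,33,58 272:6,38,61
195 270:11,36,59 272:8,40,60
196 270:14,39,60 272:11,43,62
197 270:16,41,61 272:13,45,61
198 270:19,44,62 272:16,48,63
199 270:21,46,62 272:17,49,62
```

View pics/z6.png

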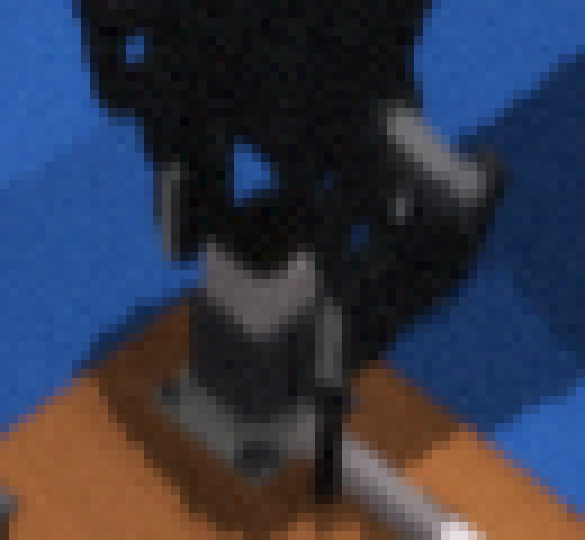

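Run:
```python
from h import *
print([ (a,getattr(env,a)) for a in dir(env) if not a.startswith('_')]); st()
```

```text
[('MotionError', <class 'workcell.MotionError'>), ('tcp_to_grasp', 0.0187)]
t 7.3 tcp [ 0.4812 -0.031   0.0528] F [ 0.16 -0.69  1.03] M [-0.02 -0.    0.02] gap 0.0525 q [-0.231  0.243 -0.449  0.879  0.    -0.185]
```

The picture shows the visible finger tip at (273,192), about 81 mm above the bench. The reported TCP would put it near 58 mm, so the tips are really about 23 mm higher and never reached the lever. I trust the camera here: reopen and go lower in checked steps.

Request:
{"fn": "arm_command", "kwargs": {
  "motion": [
    {"x": 0,"y": 2,"z": 0,"rx": 0,"ry": 0,"rz": 0,"hand": -0.6},
    {"x": 0,"y": 5.5,"z": 0,"rx": 0,"ry": 0,"rz": 0,"hand": -0.7},
    {"x": 0,"y": 5.5,"z": 0,"rx": 0,"ry": 0,"rz": 0,"hand": -0.7},
    {"x": 0,"y": 5.5,"z": 4,"rx": 0,"ry": 0,"rz": 0,"hand": -0.7},
    {"x": 0,"y": 5.5,"z": 8,"rx": 0,"ry": 0,"rz": 0,"hand": -0.7},
    {"x": 0,"y": 5.5,"z": 12,"rx": 0,"ry": 0,"rz": 0,"hand": -0.7},
    {"x": 0,"y": 5.5,"z": 16,"rx": 0,"ry": 0,"rz": 0,"hand": -0.7},
    {"x": 0,"y": 5.5,"z": 20,"rx": 0,"ry": 0,"rz": 0,"hand": -0.7},
    {"x": 0,"y": 5.5,"z": 20,"rx": 0,"ry": 0,"rz": 0,"hand": -0.7}
  ]
}}

```text
clock: 8.43
tcp_pos: [0.4812, -0.0255, 0.0325]
orientation: [-0.0, 0.023, 1.0, 0.0]
wrist_force: [0.1, 0.5, -0.2]
finger_gap: 0.0723
```

```bash
cat >> h.py <<'E'
def fing(f,rows=range(164,208)):
    p=viewer.read_camera('scene');w=cloud(p);st()
    c,s=np.cos(YAW),np.sin(YAW)
    d=w[...,:2]-LEG; lx=(c*d[...,0]+s*d[...,1])*1000; ly=(-s*d[...,0]+c*d[...,1])*1000; z=w[...,2]*1000
    np.savez('last.npz',lx=lx,ly=ly,z=z)
    for r in rows:
        o=' '.join(f'{u}:{lx[r,u]:.0f},{ly[r,u]:.0f},{z[r,u]:.0f}' for u in list(range(248,262,2))+list(range(268,286,2)) if abs(ly[r,u])>16 and z[r,u]>35 and lx[r,u]>-5)
        if o: print(r,o)
    im=p['image'][150:210,235:300]; cv2.imwrite('pics/'+f+'.png',cv2.resize(im[...,::-1],None,fx=9,fy=9,interpolation=cv2.INTER_CUBIC))
E
python3 -c "
from h import *
fing('z7',range(176,208,2))"
```

```text
t 8.475 tcp [ 0.4814 -0.0255  0.0327] F [ 0.2  -0.33  0.9 ] M [-0.03  0.03 -0.03] gap 0.0725 q [-0.22   0.266 -0.476  0.829  0.    -0.174]
176 252:17,-23,88 254:14,-18,89 256:5,-20,80 268:23,37,144 270:23,43,148 272:17,44,145 274:15,49,147 278:-3,45,129 280:-3,51,133 282:8,67,156 284:12,75,166
178 252:17,-22,81 254:13,-19,80 256:6,-19,74 268:24,38,138 270:24,44,143 272:19,46,141 276:6,47,130 278:4,52,133 280:-0,54,131 282:19,75,165 284:19,81,170
180 252:19,-20,76 254:13,-18,73 256:6,-18,67 270:25,45,137 272:21,49,138 274:14,48,131 276:12,52,132 278:7,55,131 280:18,69,152 282:18,75,157 284:18,81,163
182 254:13,-19,64 270:23,45,128 272:24,51,134 274:19,53,133 276:14,55,130 280:-2,54,115 282:18,76,151 284:19,83,158
184 272:24,52,127 274:22,56,130 276:16,57,126 280:0,56,111 282:20,78,147 284:20,84,153
186 274:20,54,119 276:19,60,124 278:10,59,115 280:6,62,114 282:18,77,138 284:18,83,143
188 274:19,54,111 276:19,60,116 278:15,63,116 280:13,67,117 282:18,77,131 284:17,83,135
190 268:-2,17,51 276:23,64,115 278:18,66,113 280:14,69,112 282:18,79,125 284:18,84,130
192 272:1,34,61 274:17,54,93 276:19,61,102 278:17,66,104 280:15,70,106 282:18,79,117 284:18,85,123
194 270:11,36,63 272:7,39,63 274:17,54,86 276:17,61,92 278:14,64,92 280:12,69,95 282:20,81,114 284:19,86,117
196 270:13,38,60 272:11,43,62 274:16,54,76 276:17,61,84 278:14,64,84 280:9,67,83 282:3,68,78
198 270:19,44,62 272:16,48,63 274:18,56,72 276:17,61,76 278:13,64,76 280:10,68,76
200 270:19,44,54 272:17,49,58 276:16,61,67
202 270:21,46,50 272:16,48,47
204 270:19,45,37 272:16,49,39
```

View pics/z7.png

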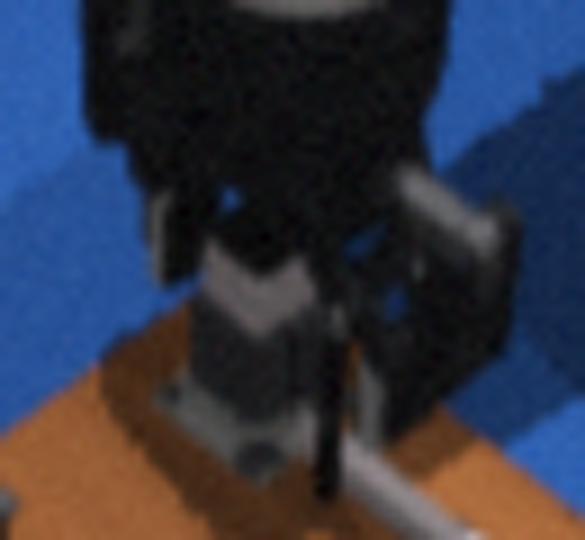

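The finger tip is now at (276,200), about 66 mm up and outside the open lever at (272,200). The other tip is at (253,182), clear of the block. I go 17 mm lower.

Request:
{"fn": "arm_command", "kwargs": {
  "motion": [
    {"x": -0.5,"y": 0,"z": 4,"rx": 0,"ry": 0,"rz": 0,"hand": -0.7},
    {"x": -0.5,"y": 0,"z": 8,"rx": 0,"ry": 0,"rz": 0,"hand": -0.7},
    {"x": -0.5,"y": 0,"z": 12,"rx": 0,"ry": 0,"rz": 0,"hand": -0.7},
    {"x": -0.5,"y": 0,"z": 15,"rx": 0,"ry": 0,"rz": 0,"hand": -0.7},
    {"x": -0.5,"y": 0,"z": 17,"rx": 0,"ry": 0,"rz": 0,"hand": -0.7},
    {"x": -0.5,"y": 0,"z": 17,"rx": 0,"ry": 0,"rz": 0,"hand": -0.7},
    {"x": -0.5,"y": 0,"z": 17,"rx": 0,"ry": 0,"rz": 0,"hand": -0.7}
  ]
}}

```text
clock: 9.35
tcp_pos: [0.4821, -0.0256, 0.016]
orientation: [0.0, 0.023, 1.0, 0.0]
wrist_force: [0.0, -0.2, 0.6]
finger_gap: 0.0728
```

```bash
python3 -c "
from h import *
fing('z8',range(182,210,2));delta(6,17,.0155)"
```

```text
t 9.4 tcp [ 0.4821 -0.0256  0.016 ] F [ 0.35 -0.29 -0.25] M [ 0.06 -0.03  0.02] gap 0.0723 q [-0.22   0.287 -0.496  0.788  0.    -0.174]
182 252:18,-21,67 254:15,-17,67 256:6,-19,58 268:24,39,124 270:24,45,129 276:3,46,113 278:1,50,114 280:-2,54,115 282:17,75,149 284:15,79,152
184 252:18,-21,58 254:13,-19,56 268:22,38,114 270:25,46,124 272:19,48,120 274:12,47,113 276:10,52,117 278:5,54,114 280:18,71,140 282:20,78,147 284:18,82,150
186 252:18,-21,51 254:11,-21,45 270:23,45,114 272:23,51,119 274:20,55,120 276:12,54,113 278:7,56,110 280:19,72,135 282:19,78,139 284:19,83,144
188 270:25,47,110 272:23,52,112 274:21,56,115 276:14,57,109 280:1,57,98 282:19,79,133 284:19,84,138
190 268:-2,16,50 272:-2,30,63 274:20,56,105 276:17,59,105 278:6,56,94 280:5,62,98 282:19,79,125 284:19,85,131
192 272:1,34,61 274:20,56,98 276:20,62,103 278:13,62,97 280:19,74,114 282:19,80,119 284:20,86,126
194 270:8,33,58 272:6,38,61 276:20,63,96 278:17,67,97 280:19,74,106 282:19,80,111 284:18,85,115
196 270:15,40,62 272:11,43,63 274:20,57,83 276:19,63,88 278:17,67,89 280:19,75,99 282:18,80,104 284:18,85,108
198 270:19,44,63 272:14,46,59 274:18,56,73 276:17,61,76 278:14,65,78 280:10,68,77 282:20,82,99 284:17,86,100
200 270:22,47,59 272:17,49,57 274:19,57,67 276:15,60,65 278:13,65,69 280:8,67,66
202 270:20,45,47 272:15,48,46 274:19,58,60 276:14,60,57 278:15,67,64
204 270:20,46,40 272:16,49,39 276:14,60,49
shift [0.2 0.5 0.5] turn [ 0.    0.01 -0.14] target [ 0.4819 -0.0251  0.0155]
```

View pics/z8.png

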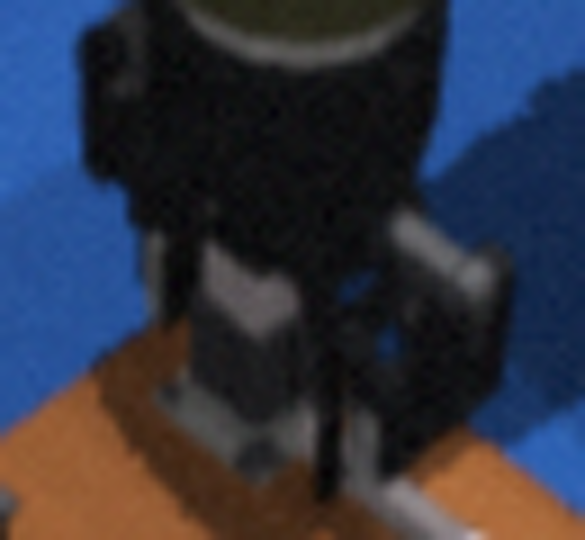

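The tips are now beside the lever's mid-height at about 49 mm, with the far pad at (275,203). I close to half.

Request:
{"fn": "arm_command", "kwargs": {
  "motion": [
    {"x": 0,"y": 0,"z": 0,"rx": 0,"ry": 0,"rz": 0,"hand": -0.5},
    {"x": 0,"y": 0,"z": 0,"rx": 0,"ry": 0,"rz": 0,"hand": -0.5},
    {"x": 0,"y": -1,"z": 0,"rx": 0,"ry": 0,"rz": 0,"hand": -0.42},
    {"x": 0,"y": -2.5,"z": 0,"rx": 0,"ry": 0,"rz": 0,"hand": -0.36},
    {"x": 0,"y": -3.8,"z": 0,"rx": 0,"ry": 0,"rz": 0,"hand": -0.29},
    {"x": 0,"y": -5.3,"z": 0,"rx": 0,"ry": 0,"rz": 0,"hand": -0.22},
    {"x": 0,"y": -5.3,"z": 0,"rx": 0,"ry": 0,"rz": 0,"hand": -0.22},
    {"x": 0,"y": -5.3,"z": 0,"rx": 0,"ry": 0,"rz": 0,"hand": -0.22}
  ],
  "force": 20
}}

```text
clock: 10.4
tcp_pos: [0.4841, -0.0317, 0.0175]
orientation: [0.002, 0.023, 1.0, -0.001]
wrist_force: [0.9, -0.2, 9.0]
finger_gap: 0.0521
```

```bash
python3 -c "
from h import *
fing('z9',range(186,210,2));delta(6,11,.016)"
```

```text
t 10.45 tcp [ 0.4841 -0.0318  0.0175] F [ 0.84 -1.47  8.76] M [-0.22 -0.22  0.1 ] gap 0.0523 q [-0.231  0.285 -0.494  0.787 -0.001 -0.185]
186 252:20,-19,54 268:27,42,115 270:21,43,110 272:17,46,110 274:0,38,88 276:2,46,97 278:21,68,132 280:22,74,139 282:19,78,140 284:10,76,130
188 268:22,38,100 270:21,43,102 272:17,46,101 274:8,45,94 276:6,50,96 278:20,68,124 280:20,74,129 282:18,78,131 284:6,74,118
190 270:20,43,94 272:19,49,98 274:16,53,99 276:21,63,112 278:19,67,115 280:21,75,123 282:13,74,116 284:1,70,102
192 268:8,26,60 270:23,46,91 272:20,50,92 274:16,52,91 276:21,63,105 278:21,69,110 280:18,73,112 282:5,68,95
194 268:16,33,65 270:20,44,79 272:20,51,86 274:15,52,83 276:20,63,97 278:23,72,108 280:13,69,96
196 268:20,38,65 270:21,45,73 272:14,46,67 274:13,51,72 276:23,66,94 278:19,69,94
198 268:19,37,56 270:19,44,62 272:16,48,63 274:13,51,63 276:5,51,56
200 268:20,39,50 270:19,44,54 272:16,48,55 274:11,50,53
202 268:19,38,39 270:20,45,47
shift [2.5 0.6 1.5] turn [-0.08  0.26 -0.12] target [ 0.4817 -0.0311  0.016 ]
```

View pics/z9.png

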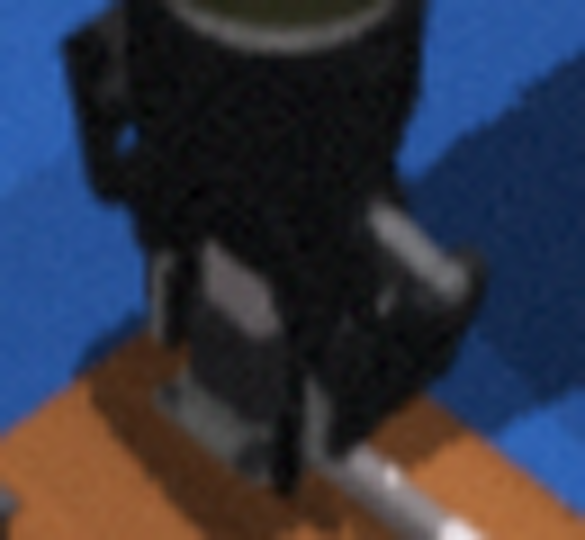

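The lever is half pressed: its end moved from (271,200) to (267,201). The pinch is balanced sideways, and the 9 N up-force is pads dragging as they swung forward. I lift a little.

Request:
{"fn": "arm_command", "kwargs": {
  "motion": [
    {"x": 0,"y": 0,"z": -2,"rx": 0,"ry": 0,"rz": 0,"hand": -0.22},
    {"x": 0,"y": 0,"z": -4,"rx": 0,"ry": 0,"rz": 0,"hand": -0.22},
    {"x": 0,"y": 0,"z": -6,"rx": 0,"ry": 0,"rz": 0,"hand": -0.22},
    {"x": 0,"y": 0,"z": -8,"rx": 0,"ry": 0,"rz": 0,"hand": -0.22},
    {"x": 0,"y": 0,"z": -10,"rx": 0,"ry": 0,"rz": 0,"hand": -0.22},
    {"x": 0,"y": 0,"z": -10,"rx": 0,"ry": 0,"rz": 0,"hand": -0.22},
    {"x": 0,"y": 0,"z": -10,"rx": 0,"ry": 0,"rz": 0,"hand": -0.22}
  ]
}}

```text
clock: 11.32
tcp_pos: [0.484, -0.0317, 0.0263]
orientation: [0.002, 0.023, 1.0, -0.001]
wrist_force: [4.8, -1.8, -2.1]
finger_gap: 0.0524
```

```bash
python3 -c "
from h import *
fing('z10',range(178,206,2));delta(6,11,.016);foot('s10')"
```

```text
t 11.375 tcp [ 0.484  -0.0317  0.0263] F [ 5.01 -2.17 -2.61] M [-0.27 -1.1   0.2 ] gap 0.052 q [-0.231  0.275 -0.482  0.81  -0.    -0.185]
178 252:20,-19,85 268:22,37,135 270:17,38,132 272:6,34,119 274:5,40,124 276:1,43,122 278:14,60,148 280:14,66,153 282:11,70,154 284:10,74,156
180 252:20,-19,78 268:25,39,132 270:13,35,118 272:11,40,121 274:9,44,123 276:1,44,116 278:16,63,145 280:20,71,156 282:19,76,158 284:13,77,155
182 252:19,-20,68 268:24,39,124 270:20,42,123 272:16,44,121 274:2,38,104 276:-0,43,107 278:20,66,144 280:23,74,153 282:20,78,154 284:14,79,151
184 252:20,-19,62 268:28,43,123 270:22,44,120 272:17,45,116 276:4,47,106 278:20,67,138 280:22,74,146 282:22,79,150 284:12,78,141
186 268:22,38,106 270:21,43,110 272:18,46,110 274:9,45,102 276:8,51,106 278:22,68,133 280:21,74,137 282:18,77,138 284:7,74,126
188 268:-2,16,58 270:21,44,104 272:20,49,107 274:16,52,106 276:20,62,119 278:20,67,123 280:20,73,128 282:13,73,122 284:2,70,110
190 268:9,27,70 270:22,45,98 272:21,50,102 274:16,52,99 276:22,63,114 278:21,69,119 280:19,73,120 282:7,70,107
192 268:16,33,73 270:21,45,89 272:17,47,88 274:15,52,90 276:21,63,105 278:21,69,111 280:13,69,104
194 268:18,36,70 270:20,44,79 272:16,47,79 274:12,50,77 276:22,65,100 278:20,69,102
196 268:21,39,68 270:21,45,73 272:16,48,71 274:14,52,72 276:5,50,63
198 268:20,38,58 270:21,45,65 272:17,49,65 274:10,49,58
200 268:20,39,50 270:19,44,53
202 268:21,40,44
shift [ 2.4  0.5 10.3] turn [-0.06  0.22 -0.12] target [ 0.4817 -0.0311  0.016 ]
foot (0.475, -0.0415) 30 z med 0.0959 [0.0895 0.1054]
foot (0.485, 0.169) 157 z med 0.13 [0.1073 0.1331]
foot (0.604, -0.046) 120 z med 0.1312 [0.1113 0.133 ]
foot (0.6135, 0.163) 137 z med 0.1318 [0.1222 0.1336]
```

View pics/z10.png

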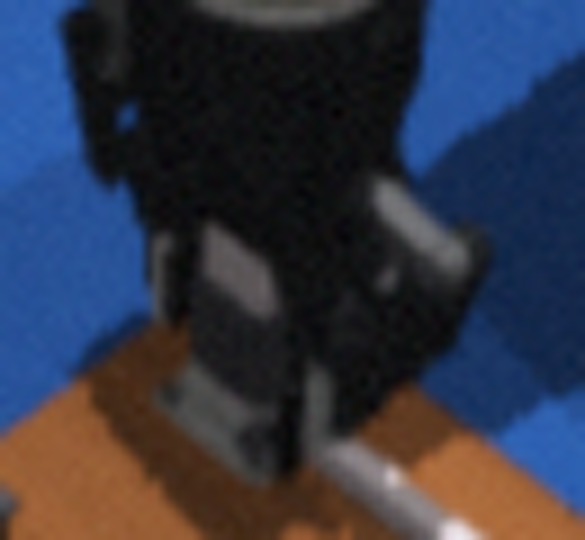

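The leg moves with the pinch: the lever top went from 65 to 73 mm, and the load is about -2.5 N. I continue up.

Request:
{"fn": "arm_command", "kwargs": {
  "motion": [
    {"x": 0,"y": 0,"z": -3,"rx": 0,"ry": 0,"rz": 0,"hand": -0.22},
    {"x": 0,"y": 0,"z": -6,"rx": 0,"ry": 0,"rz": 0,"hand": -0.22},
    {"x": 0,"y": 0,"z": -9,"rx": 0,"ry": 0,"rz": 0,"hand": -0.22},
    {"x": 0,"y": 0,"z": -12,"rx": 0,"ry": 0,"rz": 0,"hand": -0.22},
    {"x": 0,"y": 0,"z": -15,"rx": 0,"ry": 0,"rz": 0,"hand": -0.22},
    {"x": 0,"y": 0,"z": -18,"rx": 0,"ry": 0,"rz": 0,"hand": -0.22},
    {"x": 0,"y": 0,"z": -21,"rx": 0,"ry": 0,"rz": 0,"hand": -0.22},
    {"x": 0,"y": 0,"z": -23,"rx": 0,"ry": 0,"rz": 0,"hand": -0.22},
    {"x": 0,"y": 0,"z": -23,"rx": 0,"ry": 0,"rz": 0,"hand": -0.22}
  ]
}}

```text
clock: 12.55
tcp_pos: [0.4839, -0.0317, 0.0493]
orientation: [0.002, 0.023, 1.0, -0.001]
wrist_force: [5.3, -1.9, -2.0]
finger_gap: 0.0524
```

```bash
cat >> h.py <<'E'
def lift(f):
    p=snap('scene',f+'.png');w=cloud(p)
    K=np.array(p['intrinsics'],float);rv=np.array(p['rvec'],float);tv=np.array(p['tvec'],float)
    # front corner of block top (leg x+15,y+15, z=40 above rim)
    def pr(x,y,z): 
        a=legxy(x,y); return cv2.projectPoints(np.array([[a[0],a[1],z/1000]]),rv,tv,K,None)[0].ravel()
    a,b=pr(12,12,28+50),pr(12,12,64+50); print('px per 36mm',b-a,'at',a,b)
    st()
    im0=cv2.imread('pics/scene0.png').astype(np.float32);im=cv2.imread('pics/'+f+'.png').astype(np.float32)
    # candidates: warp start patch (tube/block, left face and front) upward by L mm, SSD
    out=[]
    x0,x1,y0,y1=int(a[0])-7,int(a[0])+2,int(a[1])-3,int(a[1])+11
    for L in np.arange(0,46.1,.5):
        d=(pr(12,12,78+L)-a)
        M=np.float32([[1,0,d[0]],[0,1,d[1]]])
        # sample im at (x+d): 
        s=cv2.warpAffine(im,M,(512,384),flags=cv2.INTER_CUBIC|cv2.WARP_INVERSE_MAP)
        A=s[y0:y1,x0:x1].ravel();B=im0[y0:y1,x0:x1].ravel(); out.append((np.corrcoef(A,B)[0,1],L))
    out.sort(reverse=True);print('best lift',[(round(float(c),3),float(l)) for c,l in out[:5]])
    c=p['image'][140:205,225:300]; cv2.imwrite('pics/'+f+'c.png',cv2.resize(c[...,::-1],None,fx=9,fy=9,interpolation=cv2.INTER_CUBIC))
    c,s=np.cos(YAW),np.sin(YAW)
    d=w[...,:2]-LEG; lx=(c*d[...,0]+s*d[...,1])*1000; ly=(-s*d[...,0]+c*d[...,1])*1000; z=w[...,2]*1000
    return p,lx,ly,z
E
python3 -c "
from h import *
p,lx,ly,z=lift('s11')
for r in range(155,206,2):
  print(r,' '.join(f'{u}:{lx[r,u]:.0f},{ly[r,u]:.0f},{z[r,u]:.0f}' for u in range(256,272,2)))
"
```

```text
px per 36mm [ 0.34110528 -9.43536461] at [263.02561288 185.17855408] [263.36671815 175.74318947]
t 12.6 tcp [ 0.4839 -0.0317  0.0493] F [ 5.24 -1.92 -1.32] M [-0.37 -1.1   0.24] gap 0.0525 q [-0.231  0.249 -0.452  0.867 -0.    -0.185]
best lift [(0.806, 29.5), (0.805, 30.0), (0.805, 29.0), (0.803, 28.5), (0.802, 30.5)]
155 256:45,19,216 258:43,23,218 260:41,28,220 262:40,32,222 264:37,35,222 266:34,39,223 268:30,41,221 270:29,45,223
157 256:45,19,209 258:45,25,214 260:41,27,212 262:39,32,215 264:38,36,217 266:34,38,216 268:31,41,216 270:28,45,217
159 256:46,20,205 258:44,25,207 260:42,28,208 262:39,31,208 264:38,36,211 266:34,39,210 268:31,41,210 270:28,45,210
161 256:27,1,169 258:19,0,163 260:19,7,167 262:40,33,204 264:37,36,204 266:34,39,204 268:30,41,202 270:26,44,202
163 256:25,-1,159 258:21,2,158 260:20,8,162 262:28,21,178 264:25,25,180 266:22,28,180 268:19,32,181 270:17,36,182
165 256:17,-9,140 258:21,2,151 260:20,8,155 262:29,23,174 264:29,29,179 266:23,29,175 268:20,33,176 270:21,39,181
167 256:9,-16,121 258:10,-9,127 260:20,8,148 262:28,22,166 264:29,29,172 266:25,31,171 268
[... 1385 characters left out ...]
2,30 262:22,19,61 264:17,21,60 266:27,37,83 268:21,38,78 270:20,44,83
195 256:15,-9,21 258:14,-3,26 260:11,2,28 262:25,22,58 264:22,25,59 266:26,36,73 268:22,39,73 270:-14,14,16
197 256:18,-6,18 258:15,-1,20 260:13,3,22 262:10,8,25 264:6,12,24 266:25,36,64 268:-0,20,26 270:-3,24,27
199 256:23,-1,19 258:20,3,20 260:15,5,17 262:14,12,24 264:11,16,24 266:3,16,17 268:3,23,22 270:2,29,27
201 256:25,1,15 258:22,6,16 260:20,11,19 262:18,16,23 264:14,20,22 266:9,21,19 268:3,23,15 270:2,30,21
203 256:32,8,19 258:29,12,20 260:23,14,17 262:22,20,20 264:16,22,17 266:13,26,18 268:8,28,15 270:4,32,16
205 256:35,11,16 258:31,15,16 260:29,20,19 262:25,23,18 264:20,26,16 266:15,28,14 268:13,33,16 270:8,36,15
```

View pics/s11c.png

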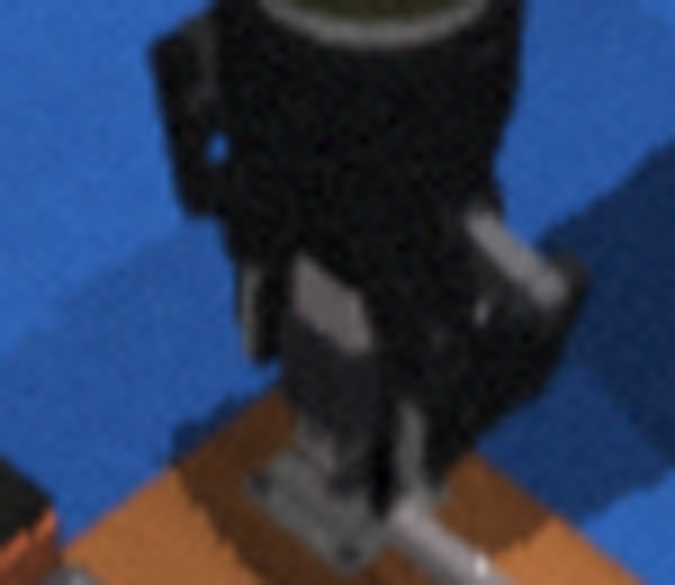

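The leg is about 30 mm up with the lever still half open, and the post shows below the rim at (262,192). I measure the lift more finely with averaged pictures.

```bash
cat >> h.py <<'E'
def avg(n=6):
    ims=[];zs=[]
    for i in range(n):
        p=viewer.read_camera('scene'); ims.append(p['image'].astype(np.float32)); zs.append(p['z_map'])
    p=dict(p); p['z_map']=np.mean(zs,0); return np.mean(ims,0),p
E
python3 - <<'E'
from h import *
A,p=avg(6); np.savez('avg11.npz',A=A,z=p['z_map'])
w=cloud(p);c,s=np.cos(YAW),np.sin(YAW)
d=w[...,:2]-LEG; lx=(c*d[...,0]+s*d[...,1])*1000; ly=(-s*d[...,0]+c*d[...,1])*1000; z=w[...,2]*1000
B=cv2.imread('pics/scene0.png')[...,::-1].astype(float)
for u in(259,260,261,262,263):
    print(u); print(' now ',[(r,int(A[r,u].mean()),round(lx[r,u],1),round(z[r,u])) for r in range(166,194)])
    print(' start',[(r,int(B[r,u].mean())) for r in range(174,203)])
E
```

```text
259
 now  [(166, 15, np.float64(18.7), 147), (167, 16, np.float64(8.6), 128), (168, 32, np.float64(10.3), 127), (169, 68, np.float64(10.1), 123), (170, 87, np.float64(10.0), 119), (171, 85, np.float64(10.0), 116), (172, 85, np.float64(10.3), 113), (173, 87, np.float64(10.5), 109), (174, 82, np.float64(10.9), 106), (175, 67, np.float64(11.7), 104), (176, 45, np.float64(9.8), 97), (177, 32, np.float64(11.8), 97), (178, 30, np.float64(13.4), 96), (179, 27, np.float64(13.0), 91), (180, 26, np.float64(13.6), 88), (181, 27, np.float64(13.8), 85), (182, 28, np.float64(13.0), 80), (183, 26, np.float64(13.4), 77), (184, 26, np.float64(13.7), 73), (185, 28, np.float64(13.1), 68), (186, 38, np.float64(13.6), 65), (187, 45, np.float64(13.4), 61), (188, 58, np.float64(83.2), 179), (189, 70, np.float64(9.7), 47), (190, 69, np.float64(10.1), 43), (191, 68, np.float64(9.3), 38), (192, 82, np.float64(9.6), 34), (193, 82, np.float64(9.2), 29)]
 start [(174, 56), (175, 32), (176, 29), (177, 50), (178, 79), (179, 92), (180, 93), (181, 91), (182, 89), (183, 82), (184, 71), (185, 56), (186, 38), (187, 32)
[... 4561 characters left out ...]
), 91), (183, 28, np.float64(13.5), 89), (184, 28, np.float64(13.5), 85), (185, 30, np.float64(12.6), 80), (186, 28, np.float64(12.9), 76), (187, 28, np.float64(13.5), 74), (188, 29, np.float64(12.7), 68), (189, 36, np.float64(13.0), 65), (190, 47, np.float64(13.3), 61), (191, 44, np.float64(9.5), 51), (192, 37, np.float64(17.4), 61), (193, 32, np.float64(19.6), 61)]
 start [(174, 29), (175, 31), (176, 28), (177, 28), (178, 29), (179, 25), (180, 52), (181, 108), (182, 127), (183, 101), (184, 94), (185, 93), (186, 90), (187, 81), (188, 58), (189, 43), (190, 30), (191, 32), (192, 30), (193, 31), (194, 33), (195, 31), (196, 43), (197, 99), (198, 113), (199, 86), (200, 78), (201, 82), (202, 73)]
```

```bash
cat >> h.py <<'E'
def edges(A,p,ctr,zlo,zhi,name):
    """ray/plane heights of foot/tube and tube/block colour edges on +x face, for leg centred at ctr (leg axes)"""
    K=np.array(p['intrinsics'],float);R=cv2.Rodrigues(np.array(p['rvec'],float))[0];t=np.array(p['tvec'],float).ravel()
    c,s=np.cos(YAW),np.sin(YAW);ex=np.array([c,s,0]);ey=np.array([-s,c,0]);C=-R.T@t;ctr=np.r_[ctr,0]
    res=[]
    g=A.mean(-1).astype(np.float32)
    for yo in(-8,-6,-4,-2,0,2,4,6,8):
        zs=np.arange(zlo,zhi,.25);P=ctr+ex*.01225+ey*yo/1000+np.c_[0*zs,0*zs,zs/1000]
        uv=cv2.projectPoints(P,np.array(p['rvec'],float),t,K,None)[0][:,0].astype(np.float32)
        v=cv2.remap(g,uv[:,:1].copy(),uv[:,1:].copy(),cv2.INTER_LINEAR).ravel()
        dv=cv2.GaussianBlur(np.gradient(v).reshape(1,-1),(0,0),6).ravel()
        res.append((yo,zs[np.argmax(dv)],zs[np.argmin(dv)]))
    r=np.array(res);print(name,'block/tube z',np.round(r[:,1],1),'med',np.median(r[:,1]),'| tube/foot',np.round(r[:,2],1),'med',np.median(r[:,2]))
E
python3 - <<'E'
from h import *
d=np.load('avg11.npz');A=d['A'];p=viewer.read_camera('scene')
im0=cv2.imread('pics/scene0.png')[...,::-1].astype(np.float32)
edges(im0,p,[.4752,-.0405],55,102,'start')
for c in((.485,.1691),(.6044,-.0463),(.6135,.1633)): edges(im0,p,c,92,137,'set0'); edges(A,p,c,92,137,'set ')
edges(A,p,[.4752,-.0405],85,130,'now')
E
```

```text
start block/tube z [65.  66.2 67.5 65.8 66.5 66.5 66.5 67.5 67.5] med 66.5 | tube/foot [95.5 96.8 95.8 96.2 95.5 95.8 95.  95.8 96. ] med 95.75
set0 block/tube z [126.  125.2 102.2 101.8 102.2 125.8 101.  102.2 103. ] med 102.25 | tube/foot [133.5 133.  133.5 133.  134.8 133.5 134.  133.2 134.2] med 133.5
set  block/tube z [126.  101.  101.5 101.  101.  125.8 126.5 101.8 100.8] med 101.5 | tube/foot [133.5 133.  133.  132.8 134.2 133.5 134.  133.5 133.5] med 133.5
set0 block/tube z [ 98.  100.   98.5  96.8  99.2 121.8 123.5  94.   97.5] med 98.5 | tube/foot [131.5 131.5 132.  131.2  92.   94.2  98.5 103.2 106. ] med 106.0
set  block/tube z [ 98.   99.8  97.8  99.2 101.  103.8 123.8  94.2  97.8] med 99.25 | tube/foot [131.8 133.5 132.2 131.   92.   94.8  98.5 103.  106. ] med 106.0
set0 block/tube z [ 99.5  99.  100.   99.5  98.8 100.2  99.   98.  100.2] med 99.5 | tube/foot [134.2 134.2 131.5 131.5 132.2 131.8 131.8 132.2 131.8] med 131.75
set  block/tube z [ 99.8  99.   99.8  99.8  99.5 100.   99.5  98.  100. ] med 99.75 | tube/foot [134.2 133.8 131.2 130.8 132.2 131.5 133.  132.2 131.5] med 132.25
now block/tube z [102.8 103.2 103.  102.  102.5 103.8 104.  103.8 104. ] med 103.25 | tube/foot [128.8 127.5 129.8 127.5 129.8 127.2 129.8 129.8 128. ] med 128.75
```

Request:
{"fn": "arm_command", "kwargs": {
  "motion": [
    {"x": 0,"y": 0,"z": -2,"rx": 0,"ry": 0,"rz": 0,"hand": -0.22},
    {"x": 0,"y": 0,"z": -4.3,"rx": 0,"ry": 0,"rz": 0,"hand": -0.22},
    {"x": 0,"y": 0,"z": -4.3,"rx": 0,"ry": 0,"rz": 0,"hand": -0.22},
    {"x": 0,"y": 0,"z": -4.3,"rx": 0,"ry": 0,"rz": 0,"hand": -0.22}
  ]
}}

```text
clock: 13.45
tcp_pos: [0.4839, -0.0317, 0.0535]
orientation: [0.002, 0.023, 1.0, -0.001]
wrist_force: [6.5, -2.7, -2.1]
finger_gap: 0.0522
```

```bash
cat >> h.py <<'E'
def flats(p,name,L):
    "horizontal faces near the leg: foot top and block ledge, by depth, for the expected lift L (mm)"
    w=cloud(p);c,s=np.cos(YAW),np.sin(YAW)
    d=w[...,:2]-np.array([.4752,-.0405]); lx=(c*d[...,0]+s*d[...,1])*1000; ly=(-s*d[...,0]+c*d[...,1])*1000; z=w[...,2]*1000
    m=(abs(lx)<11)&(abs(ly)<11)&(abs(z-96.2-L)<4); print(name,'foot top n',m.sum(),np.round(np.median(z[m]),2) if m.any() else None, end=' ')
    e=(lx>13)&(lx<17)&(ly>-13)&(ly<13); q=z[e&(z>50)&(z<72+L)]
    # block +x face extent
    h=np.histogram(q,bins=np.arange(20,125,2)); print('+x face z range',np.round(np.percentile(q,[1,3,97,99]),1))
E
python3 - <<'E'
from h import *
A,p=avg(6); np.savez('avg12.npz',A=A,z=p['z_map']);st()
p11=dict(p);p11['z_map']=np.load('avg11.npz')['z']
flats(p11,'p11',31.5);flats(p,'now',36)
edges(np.load('avg11.npz')['A'],p,[.4752,-.0405],85,133,'p11')
edges(A,p,[.4752,-.0405],85,137,'now')
w=cloud(p)
for c in((.4852,.1691),(.6044,-.0463),(.6135,.1633)):
    m=(abs(w[...,0]-c[0])<.011)&(abs(w[...,1]-c[1])<.011)&(w[...,2]>.128); print(np.median(w[m][:,2]))
c,s=np.cos(YAW),np.sin(YAW)
d=w[...,:2]-np.array([.4752,-.0405]); lx=(c*d[...,0]+s*d[...,1])*1000; z=w[...,2]*1000
for u in(258,259,260,261,262,263): print(u,[(r,int(A[r,u].mean()),round(float(lx[r,u])),round(float(z[r,u]))) for r in list(range(163,182))+list(range(184,193))])
cv2.imwrite('pics/a12.png',cv2.resize(A[140:205,225:300,::-1],None,fx=9,fy=9,interpolation=cv2.INTER_CUBIC))
E
```

```text
t 13.75 tcp [ 0.4839 -0.0317  0.0535] F [ 5.16 -1.27 -1.62] M [-0.28 -1.14  0.2 ] gap 0.0524 q [-0.231  0.244 -0.446  0.877 -0.    -0.185]
p11 foot top n 15 126.51 +x face z range [61.3 62.5 95.4 95.7]
now foot top n 13 130.76 +x face z range [ 65.5  65.9 100.1 100.5]
p11 block/tube z [102.8 103.2 103.  102.  102.5 103.8 104.  103.8 104. ] med 103.25 | tube/foot [127.5 127.2 128.2 127.5 127.8 127.2 127.8 128.2 127.8] med 127.75
now block/tube z [106.8 107.8 107.2 108.  106.8 106.8 106.2 107.5 108. ] med 107.25 | tube/foot [132.2 131.8 131.8 131.8 131.8 132.5 131.8 132.5 131.8] med 131.75
0.1320966171263461
0.1319932474678981
0.13214619313370352
258 [(163, 14, 20, 157), (164, 12, 19, 151), (165, 12, 2, 123), (166, 27, 10, 130), (167, 61, 11, 129), (168, 83, 10, 124), (169, 80, 11, 121), (170, 79, 11, 117), (171, 80, 11, 115), (172, 80, 11, 111), (173, 68, 11, 107), (174, 45, 11, 103), (175, 33, 12, 102), (176, 27, 13, 100), (177, 25, 13, 96), (178, 26, 13, 93), (179, 27, 13, 89), (180, 28, 13, 84), (181, 27, 13, 81), (184, 37, 13, 70), (185, 60, 14, 66), (186, 70, 10, 55), (187, 63, 1
[... 2272 characters left out ...]
20, 66), (192, 36, 22, 65)]
263 [(163, 16, 28, 182), (164, 14, 29, 179), (165, 13, 28, 176), (166, 14, 29, 173), (167, 14, 100, 279), (168, 10, 19, 151), (169, 16, 8, 131), (170, 36, 10, 131), (171, 72, 11, 128), (172, 89, 10, 123), (173, 87, 11, 121), (174, 88, 10, 116), (175, 86, 11, 114), (176, 84, 11, 110), (177, 66, 11, 107), (178, 42, 11, 102), (179, 31, 12, 101), (180, 27, 13, 99), (181, 28, 13, 95), (184, 26, 13, 85), (185, 27, 13, 80), (186, 28, 13, 77), (187, 30, 13, 73), (188, 41, 13, 69), (189, 52, 13, 65), (190, 48, 10, 55), (191, 35, 18, 65), (192, 32, 20, 66)][ WARN:0@29.773] global loadsave.cpp:1063 imwrite_ Unsupported depth image for selected encoder is fallbacked to CV_8U.
```

View pics/a12.png

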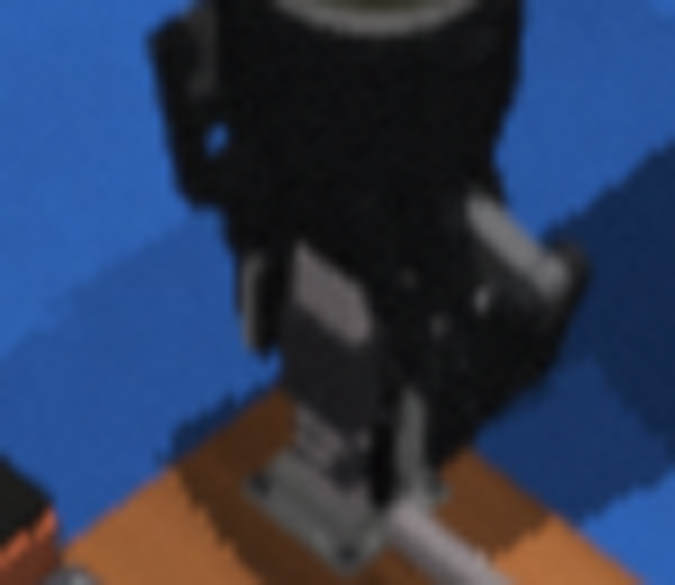

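The foot top now reads about 131 mm, against 132.1 on the set legs, and the lever is still half open. That puts the lift at about 35.5 mm. I squeeze slowly, shifting to keep both pads bearing and rising about 2.3 mm to offset the pads' forward swing.

Request:
{"fn": "arm_command", "kwargs": {
  "motion": [
    {"x": 0,"y": 0,"z": -0.5,"rx": 0,"ry": 0,"rz": 0,"hand": -0.22},
    {"x": 0,"y": -0.8,"z": -0.8,"rx": 0,"ry": 0,"rz": 0,"hand": -0.18},
    {"x": 0,"y": -1.6,"z": -1.0,"rx": 0,"ry": 0,"rz": 0,"hand": -0.145},
    {"x": 0,"y": -2.4,"z": -1.3,"rx": 0,"ry": 0,"rz": 0,"hand": -0.107},
    {"x": 0,"y": -3.2,"z": -1.5,"rx": 0,"ry": 0,"rz": 0,"hand": -0.07},
    {"x": 0,"y": -4.0,"z": -1.7,"rx": 0,"ry": 0,"rz": 0,"hand": -0.032},
    {"x": 0,"y": -4.8,"z": -2.0,"rx": 0,"ry": 0,"rz": 0,"hand": 0.006},
    {"x": 0,"y": -5.6,"z": -2.2,"rx": 0,"ry": 0,"rz": 0,"hand": 0.043},
    {"x": 0,"y": -6.2,"z": -2.4,"rx": 0,"ry": 0,"rz": 0,"hand": 0.07},
    {"x": 0,"y": -6.2,"z": -2.4,"rx": 0,"ry": 0,"rz": 0,"hand": 0.1}
  ],
  "force": 45
}}

```text
clock: 15.0
tcp_pos: [0.4836, -0.0382, 0.0559]
orientation: [0.002, 0.023, 1.0, -0.001]
wrist_force: [5.7, -4.0, -2.3]
finger_gap: 0.0389
```

```bash
cat > m.py <<'E'
from h import *
import sys
A,p=avg(4);st();flats(p,'now',36);edges(A,p,[.4752,-.0405],85,137,'now')
w=cloud(p);c,s=np.cos(YAW),np.sin(YAW)
d=w[...,:2]-np.array([.4752,-.0405]); lx=(c*d[...,0]+s*d[...,1])*1000; ly=(-s*d[...,0]+c*d[...,1])*1000; z=w[...,2]*1000
for u in(259,260,261,262,263): print(u,[(r,int(A[r,u].mean()),round(float(lx[r,u])),round(float(z[r,u]),1)) for r in list(range(165,172))+list(range(175,180))+list(range(184,190))])
cv2.imwrite('pics/'+sys.argv[1]+'.png',cv2.resize(A[140:205,225:300,::-1].astype(np.uint8),None,fx=9,fy=9,interpolation=cv2.INTER_CUBIC))
E
python3 m.py a13
```

```text
t 15.2 tcp [ 0.4837 -0.0382  0.0559] F [ 5.95 -3.09 -3.54] M [-0.44 -1.11  0.09] gap 0.039 q [-0.244  0.242 -0.442  0.883 -0.001 -0.198]
now foot top n 11 130.87 +x face z range [ 65.1  66.3  99.7 100.6]
now block/tube z [106.8 107.5 106.8 108.  108.2 108.  108.8 107.5 108.5] med 108.0 | tube/foot [132.2 132.5 132.  131.2 131.8 132.8 132.2 132.5 123.8] med 132.25
259 [(165, 10, 7, 132.4), (166, 16, 9, 131.3), (167, 36, 10, 130.3), (168, 69, 10, 127.0), (169, 88, 10, 123.3), (170, 87, 10, 119.8), (171, 87, 11, 117.6), (175, 39, 10, 101.5), (176, 30, 12, 101.1), (177, 26, 13, 98.6), (178, 29, 14, 96.1), (179, 25, 13, 91.5), (184, 31, 14, 73.6), (185, 46, 13, 67.8), (186, 68, 13, 64.1), (187, 67, 9, 54.0), (188, 61, 9, 49.6), (189, 68, 10, 46.5)]
260 [(165, 13, 18, 152.7), (166, 13, 8, 133.6), (167, 18, 9, 131.5), (168, 41, 10, 129.2), (169, 72, 9, 124.1), (170, 88, 11, 123.2), (171, 86, 10, 119.2), (175, 56, 10, 103.8), (176, 36, 11, 101.7), (177, 29, 13, 100.7), (178, 29, 14, 99.3), (179, 27, 14, 95.9), (184, 26, 14, 76.2), (185, 29, 14, 73.6), (186, 44, 14, 69.1), (187, 53, 9, 56.9),
[... 522 characters left out ...]
5), (169, 24, 26, 155.6), (170, 45, 26, 151.8), (171, 57, 26, 149.1), (175, 83, 11, 110.8), (176, 70, 11, 107.5), (177, 46, 10, 102.0), (178, 33, 12, 102.4), (179, 27, 13, 100.4), (184, 19, 23, 97.6), (185, 13, 26, 98.7), (186, 11, 27, 97.5), (187, 12, 29, 96.1), (188, 12, 28, 91.8), (189, 11, 28, 87.8)]
263 [(165, 15, 29, 176.0), (166, 16, 26, 168.7), (167, 12, 26, 165.5), (168, 16, 25, 161.0), (169, 17, 26, 158.7), (170, 21, 26, 155.1), (171, 25, 26, 151.7), (175, 88, 11, 113.2), (176, 86, 10, 109.3), (177, 65, 11, 106.2), (178, 43, 11, 102.4), (179, 29, 12, 101.0), (184, 23, 21, 98.0), (185, 12, 23, 97.5), (186, 17, 25, 96.7), (187, 23, 25, 93.1), (188, 24, 25, 89.4), (189, 23, 25, 85.3)]
```

View pics/a13.png

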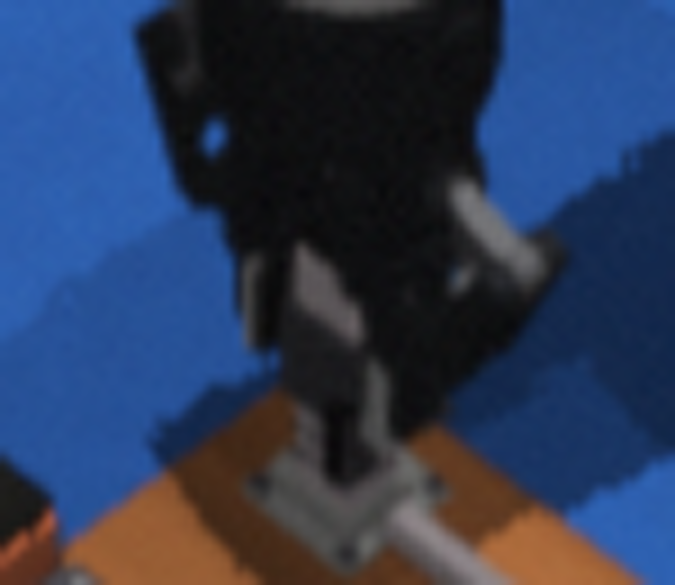

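The lever is shut: the gap is 39 mm and the lever lies along the leg at (262,186). I firm up the grip, then compare the height with the set legs again.

Request:
{"fn": "arm_command", "kwargs": {
  "motion": [
    {"x": 0,"y": 0,"z": 0,"rx": 0,"ry": 0,"rz": 0,"hand": 0.4},
    {"x": 0,"y": 0,"z": 0,"rx": 0,"ry": 0,"rz": 0,"hand": 0.4},
    {"x": 0,"y": 0,"z": 0,"rx": 0,"ry": 0,"rz": 0,"hand": 0.4},
    {"x": 0,"y": 0,"z": 0,"rx": 0,"ry": 0,"rz": 0,"hand": 0.4}
  ],
  "force": 45
}}

```text
clock: 15.7
tcp_pos: [0.4837, -0.0383, 0.0559]
orientation: [0.002, 0.023, 1.0, -0.001]
wrist_force: [6.2, -4.4, -2.7]
finger_gap: 0.0379
```

Run:
```python
from h import *
A,p=avg(8);st();w=cloud(p)
w0=np.load('scene0.npz')['w'];c,s=np.cos(YAW),np.sin(YAW)
def f(W,ctr,L,n):
    d=W[...,:2]-np.array(ctr); lx=(c*d[...,0]+s*d[...,1])*1000; ly=(-s*d[...,0]+c*d[...,1])*1000; z=W[...,2]*1000
    top=(lx>4)&(lx<9.5)&(ly>-11)&(ly<3)&(abs(z-96.2-L)<3)
    led=(lx>11.8)&(lx<13.2)&(ly>-10)&(ly<8)&(abs(z-66.5-L)<4)
    tube=(lx>9)&(lx<12.5)&(ly>-11)&(ly<8)&(z>70+L)&(z<97+L)
    print(n,'top',top.sum(),np.round(z[top].mean(),2),'ledge',led.sum(),np.round(z[led].mean(),2),np.round(np.median(z[led]),2),'tube zmax',np.round(np.percentile(z[tube],97),1))
f(w0,[.4752,-.0405],0,'start');f(w,[.4752,-.0405],36,'now')
for q in((.485,.1691),(.6044,-.0463),(.6135,.1633)): f(w,q,36,'set');f(w0,q,36,'set0')
edges(A,p,[.4752,-.0405],85,137,'now')
cv2.imwrite('pics/a14.png',cv2.resize(A[140:230,200:345,::-1].astype(np.uint8),None,fx=5,fy=5,interpolation=cv2.INTER_CUBIC))
```

```text
t 16.1 tcp [ 0.4836 -0.0383  0.0559] F [ 5.71 -5.07 -2.29] M [-0.47 -1.12  0.08] gap 0.038 q [-0.244  0.242 -0.442  0.883 -0.001 -0.198]
start top 9 96.48 ledge 3 64.21 64.37 tube zmax 95.5
now top 4 131.93 ledge 7 100.53 100.48 tube zmax 131.6
set top 16 132.06 ledge 8 100.18 100.07 tube zmax 130.9
set0 top 14 132.16 ledge 9 101.75 102.6 tube zmax 131.9
set top 12 132.09 ledge 4 101.48 101.42 tube zmax 131.7
set0 top 13 132.3 ledge 6 100.91 101.04 tube zmax 131.3
set top 18 132.33 ledge 8 101.78 101.7 tube zmax 132.2
set0 top 21 132.05 ledge 7 102.59 102.29 tube zmax 131.1
now block/tube z [106.5 107.5 107.  108.  109.  107.2 106.8 107.5 107.5] med 107.5 | tube/foot [132.2 132.2 132.  131.8 131.8 132.8 133.  132.8 124. ] med 132.25
```

View pics/a14.png

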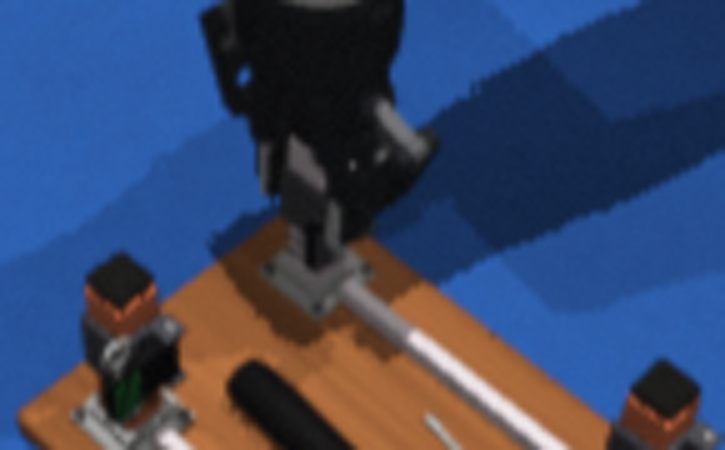

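The height matches: foot top 131.9 mm against 132.1–132.3 on the set legs. I run a last check of the lever end and the bystanders, then hand in.

Run:
```python
from h import *
p=viewer.read_camera('scene');w=cloud(p);c,s=np.cos(YAW),np.sin(YAW)
d=w[...,:2]-np.array([.4752,-.0405]); lx=(c*d[...,0]+s*d[...,1])*1000; ly=(-s*d[...,0]+c*d[...,1])*1000; z=w[...,2]*1000
m=(lx>24)&(lx<34)&(abs(ly)<40)&(z>63)&(z<101); q=np.c_[lx[m],ly[m],z[m]]; print('lever end',len(q),np.round(q.min(0)),np.round(np.median(q,0)),np.round(q.max(0)))
w0=np.load('scene0.npz')['w']
for n in('screwdriver_grip','safety_pin','loaf','cake_box','tape_roll','sanitizer','riser'):
    r=finder.find_in(p,n)[:1]
    if r: print(n,np.round(r[0]['at']),round(r[0]['score'],2))
st(); hand_in();
```

```text
lever end 27 [24. 17. 66.] [27. 22. 86.] [30. 24. 99.]
screwdriver_grip [256. 226.] 0.7
safety_pin [289. 229.] 0.6
loaf [387. 333.] 0.92
cake_box [153. 132.] 0.64
tape_roll [414. 232.] 0.98
sanitizer [230. 114.] 0.95
riser [275. 241.] 0.95
t 16.5 tcp [ 0.4836 -0.0383  0.0559] F [ 5.03 -4.63 -3.12] M [-0.46 -1.    0.12] gap 0.0382 q [-0.244  0.242 -0.442  0.883 -0.001 -0.198]
the job is handed in; nothing more can be done
```

The leg is up at the third mark with its lever squeezed shut. I handed in at 16.5 s with the arm still holding both in the pinch.

**How it went:** I lifted the leg with the lever about half open, then shut the lever at height while rising about 2 mm to offset the pads' forward swing. My first pinch closed above the lever and the lift did nothing. The camera showed the finger tips about 23 mm higher than the reported TCP implied, so I went down by camera and pinched again.

**Last checks:**
- **Height:** the foot top read 131.9 mm, against 132.1–132.3 mm on the three set legs. The block-ledge reading was rougher, from 0.3 mm higher to about 1.3 mm lower than the set legs. I put the rim within about 1 mm of the mark.
- **Lever:** its end lies 17–24 mm from the leg's axis, which is flat shut. The finger gap is 38 mm, slightly under the stated 39.5 mm, at 45 N grip.
- **Forces:** the last wrist force was about 5 N along x, -5 N along y and -3 N along z. The side load is small but not zero.
- **Bystanders:** all but the tape roll were found within about 3 pixels of where they started. The tape roll was reported about 20 pixels away, at another point near its rim. The arm never went near it, so I take that as detector scatter.

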